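# Lock a sample cassette into its dock with a ball-lock pin

### The job

Push the sample cassette along the sloping dock, through the spring flap, until it is fully home against the end stop and the flap has shut behind it. Then squeeze the button of the quick-release pin to draw it out of its stand, slide it fully home through the dock's roof, the cassette and the floor, and let go so that the button springs out and the balls lock beneath. Leave everything else on the worktop where it is.

Things in the scene. Friction and masses are not known exactly. Their poses are not given: they have to be found in the camera images.
- deck: The dock's fixed channel deck, grey and aluminium, leaning 30 degrees towards the robot. Origin: middle of the channel floor, on the axis of the pin bore, 75 mm above the worktop. x points up the slope, y level along the channel in the loading direction, z square out of the deck. Deck frame, mm: floor plate z -6 to 0, y -165 to 34, 66 wide, open space beneath; channel 52 wide; end stop at y = 24.
- housing_mouth (a point): Middle of the channel floor where the housing begins: deck (0, -49, 0) mm; axes as the deck's. Before it lies the open loading ledge with side rails 7 mm tall; from here to deck y = 34 the channel is roofed. First a hood over the flap: deck y -49 to -30, full width 66, its top at z = 31.
- roof_centre (a point): Middle of the roof's flat upper face behind the hood: deck (0, 2, 19.5) mm; the roof covers deck y -30 to 34, z 13.5 to 19.5, 66 mm wide.
- bore_mouth (a point): Chamfered upper mouth of the pin bore, on the roof's upper face: deck (0, 0, 19.5) mm; axes as the deck's. The bore is 13.5 mm in diameter, square to the deck, and goes through roof and floor plate. The fully home pin's collar rests here.
- flap (a joint): Black spring flap across the housing at deck y = -44 mm, 50 wide, hinged along its top edge at deck z = 25 mm, hanging down to z = 7 mm. 0 rad = shut, grows as it swings inward (+y of the deck), about 0.75 while the cassette's plate is under it; a weak spring (0.5 to 1 N at its lower edge) shuts it.
- cassette: Loose grey sample cassette, 0.18 to 0.35 kg, lying in the channel before the flap, axes as the deck's. Origin: underside, on the axis of its bore; fully home against the end stop when it is at the deck's origin. Plate 50 (x) x 48 (y) x 12 mm with a 17 mm bore in its middle. Behind it a tail 24 wide, 5 thick, to y = -80 mm, which fits under the shut flap. Slides at 1 to 4 N, stays where left.
- push_tab (a point): Top middle of the cassette's push tab, an upright block on the end of the tail: cassette (0, -75, 34) mm; the tab spans x -12 to 12, y -80 to -70, z 0 to 34 mm in the cassette's frame. It stays outside the housing when the cassette is home.
- pin_stand: Fixed stand in which the pin is kept: aluminium block 56 x 56 mm, 25.5 mm thick, upper face 51.5 mm above the worktop, on two side walls and a 72 x 72 x 4 mm base plate. Origin: centre of its underside. A vertical bore of 13.5 mm runs through the block, with open space beneath.
- stand_mouth (a point): Upper mouth of the stand's bore: (0, 0, 51.5) mm in the stand's frame.
- pin: Loose ball-lock pin, 0.15 kg, standing upright in the stand, locked there by its balls. Origin: on its axis, underside of its collar; z along the axis to the head. Mm: shaft 11 diameter, z 0 to -40, last 7 tapered to 6; collar 22 diameter, z 0 to 3; neck 14 diameter to z = 18; black grip block 26 (x) x 24 (y), z 18 to 48. It may enter the bore at any angle about its axis.
- pin_grip (a point): Middle of the pin's grip block at the height of the button: pin (0, 0, 34) mm; axes as the pin's.
- pin_balls (a point): Level of the two locking balls, pin (0, 0, -30.5) mm. They stand out along the pin's +x and -x, 19 mm over both; with the button fully pressed they lie inside the shaft. With the balls out the pin neither enters nor leaves a bore; locked, it has about 2.5 mm of play along its axis.
- pin_button (a joint): Round steel button, 16 mm wide, on the +y face of the pin's grip block at pin z = 34 mm. 0 = out, 4 mm proud (28 mm over block and button); 0.004 m = flush (24 mm). Spring 4 to 8 N: a grip of 20 N or more along the pin's y, one finger on the button and one on the opposite face, presses it and holds the pin; a grip along x does not. It comes out only if the balls can.
- reagent_bottle: Bystander: white plastic bottle with a green-banded label and white screw cap, 80 mm across, 154 mm tall. Origin: centre of its underside.
- dropper_red: Bystander: white dropper bottle with red dropper, 33 mm across, 104 mm tall. Origin: centre of its underside.
- stopper: Bystander: dark rubber stopper, 24 mm across, 24 mm tall. Origin: centre of its underside.
- petri_dish: Bystander: covered petri dish, 61 mm across, 16 mm tall. Origin: centre of its underside.
- jar: Bystander: small sample jar with white lid, 50 mm across, 53 mm tall. Origin: centre of its underside.
- cap: Bystander: orange screw cap lying flat, 52 mm across, 20 mm tall. Origin: centre of its underside.
- dropper_brown: Bystander: brown dropper bottle with black dropper, 33 mm across, 104 mm tall, standing close behind the pin stand, its axis 70 to 85 mm from the pin's: keep the fingers only partly open there. Origin: centre of its underside.
- dropper_alone: Bystander: second brown dropper bottle with black dropper, 33 mm across, 104 mm tall, standing alone in front. Origin: centre of its underside.
Things that resemble listed ones, but are neither listed nor needed, are in the scene too. Of the things that look like the cassette, the largest one is meant.

How it is judged:
By the outcome, as a careful person would: the job done as asked, in the order asked, and still so for the second after the job is handed in, with the robot touching nothing.
It also fails if it takes over 48 s, if anything falls off the work surface, if the arm or the gripper's body presses on something with over 40 N, if the wrist force passes 120 N, or if a joint passes its speed limit or range.

### The arm

A 6-joint arm with a two-finger parallel gripper is mounted at the origin on a cart in front of the work surface, level with it; the furniture and walls round the work are solid. World frame = base frame: x ahead of the robot, y to its left, z up, the work surface at z = 0. Lengths are in m, angles in degrees, forces in N, time in s.
With the tool pointing down it reaches from about 0.4 to 0.825 m from the base axis. Payload 7 kg.
Tool frame: the origin (TCP) lies on the centre line of the jaws, within the pads' length; the fingertips stand 17 mm ahead of it and the grasp point (between the pads) lies 2 mm behind it; z points along the fingers, y is the direction in which the jaws open and shut (so a half turn about z gives the same grasp; the last joint's range is limited). The gripper opens to 88 mm and grips with 3 to 60 N. Pads are 19 mm wide; open, the fingers measure 130 mm over their backs; the gripper's body (78 mm by 193 mm) begins 47 mm behind the grasp point.
Start: joints at [-53.566, 20.546, 0.682, 0, -70.136, -16.507], TCP at [0.23, -0.635, 0.244] pointing down, gripper open.
Joint ranges: [-176.03, 176.03], [-82.01, 121.73], [-58.28, 71.71], [-173.87, 95.51], [-174.79, -0.11], [-173.66, 173.66]. Speed limits (degrees/s): [136.94, 136.94, 172.46, 180, 180, 180].

### API

Orientations are given as [roll, pitch, yaw] about the fixed x, y, z axes, in that order (R = Rz(yaw) Ry(pitch) Rx(roll)).
In Python, from plant import telemetry, vision, close_job, recognise, silhouettes, place_of gives the robot as it stands.
- The arm moves only by the shell command python3 -m handwheel 'ROWS'. ROWS is JSON, a list that holds one entry, the list of rows, each a list of 5 numbers: the shift along the tool's x, y, z in m, then the turn about the tool's z in rad, then the closure, from 0 (fully open) to 1 (shut). In form: [[[tx, ty, tz, yaw, gripper], ...]]. A call has 1 to 20 rows; each row shifts and turns the commanded pose from where the row before left it, along the tool's axes as they then stand; what a row does not reach is not made up. A row lasts 1/12 s, in which the tool goes at most 41.7 mm and 7.16 degrees, less where a joint would pass 70% of its speed; a pose out of reach is approached as far as the arm can. A call with a gripper value outside its range is refused whole. The fingers move at their own pace and stop on an object; the grip force is fixed at half the most. Time passes only in rows, so rows that do not move let the fingers close. It gives the time, the measured TCP pose, the force and the opening at its end, in the units of the state.
- telemetry.get_obs(): the state, without advancing time (a new reading comes with each control period).
- vision.snapshot(name): name is "scene" or "side" or "wrist"; returns a dict with "color" (400x640x3 uint8, red, green, blue), "mtx" (3x3 intrinsics, pixels), "dist" ([k1, k2, p1, p2, k3] as OpenCV has them; the pictures are not rectified), "cam_to_world" (4x4, takes a point from camera to world coordinates); the wrist camera has in their place "tool_from_camera" (4x4, takes a point from camera to tool coordinates, whose origin is the TCP and whose axes are the flange's). Camera axes: x right, y down, z forward; pixel columns grow to the right and rows downward; lengths in m; the calibration is good to about 2 mm. A picture is of the moment at which its call begins: read the wrist's pose just before it. There is no depth.
- close_job(): hands the job in, once; it reports no verdict.
Trained networks look in a picture, given as the dict that the camera call returned (one of the last four; its "shot" number tells which), for a name from the list of things; names that differ only in an ending like _2 or _b are one class to them, and where a whole thing is asked for, a point or a joint stands for the part that bears it (a point fixed in the world has none). Each returns a list of dicts, best first, with "conf" (0 to 1); they miss things now and then, are a little off and sometimes report something else, mostly with a low value. They report only what shows in the picture. A call takes as long as a camera call. They do not tell look-alikes from the thing itself.
- recognise(name, picture): "xy" ([column, row] in pixels, amid what is visible of it).
- silhouettes(name, picture): "region" (400x640 bool, what is visible of it) and "xy" ([column, row] in pixels, amid what is visible of it).
- place_of(name, picture): "xy" ([column, row] in pixels: a listed point, or the origin of a listed thing).
The state is a dict: "clock": time; "joint_pos": joint angles; "qvel": joint speeds; "tau": joint torques, N m; "tool_pos": TCP position; "orientation": TCP orientation; "force": force on the tool from outside, world axes, zero at the start; "moment": the same for the moment, N m; "opening": finger opening in m.
Only numpy, scipy, OpenCV 4.12 (cv2) and the standard library are available. Lean on these libraries where they do the work, as an engineer would, in place of code of your own. Each camera call takes 0.05 s, during which the arm holds its last target.

## Working session

There is one attempt and no reset: what is moved stays moved. The work goes in short steps, Python scripts to look and compute and a shell command to move; the robot and the scene stay as the last step left them, time stands still between calls to the robot, and variables do not carry over. Pictures are saved under pics/ and viewed, and the job is handed in when it is done.

```bash
ls; mkdir -p pics
python3 - <<'E'
from plant import telemetry, vision
import cv2
o=telemetry.get_obs(); print(o)
for n in ["scene","side","wrist"]:
    s=vision.snapshot(n); cv2.imwrite(f"pics/a_{n}.png",s["color"][:,:,::-1]); print(n,s.get("cam_to_world",s.get("tool_from_camera")),s["mtx"],s["dist"])
E
```

```text
pics
{'clock': 0.0, 'joint_pos': array([-5.35658971e+01,  2.05896943e+01,  6.33277417e-01, -2.09088684e-02,
       -7.01350223e+01, -1.65068741e+01]), 'qvel': array([-0.05659798, -0.12908851,  0.0410593 ,  0.04079522, -0.01713622,
       -0.06209828]), 'tau': array([ 6.70111112e-04, -5.82719100e+01,  2.93068779e+01,  6.99743852e+00,
        6.96397852e-03, -1.84136634e-04]), 'tool_pos': array([ 0.22987955, -0.63415529,  0.24263606]), 'orientation': array([ 1.79906744e+02, -7.13764759e-03, -1.60079886e+02]), 'force': array([ 0.88884875, -0.11739714,  0.04877133]), 'moment': array([-0.03566694,  0.05502629, -0.0249246 ]), 'opening': 0.08771312256641611}
scene [[ 0.42694042 -0.59307072  0.68263387 -0.2113521 ]
 [-0.90421084 -0.27066746  0.33036628 -0.36994525]
 [-0.01116378 -0.75829166 -0.65181985  0.81867864]
 [ 0.          0.          0.          1.        ]] [[428.74022017   0.         321.81283787]
 [  0.         428.74022017 196.23145694]
 [  0.           0.           1.        ]] [-0.05090421  0.          0.          0.          0.        ]
side [[-0.9356938  -0.2322566   0.26558235  0.28005587]
 [-0.35264074  0.59213643 -0.72458192  0.78511107]
 [ 0.01102795 -0.77164197 -0.63596153  0.78516988]
 [ 0.          0.          0.          1.        ]] [[394.31607696   0.         324.10626587]
 [  0.         394.31607696 201.79053753]
 [  0.           0.           1.        ]] [0.00668916 0.         0.         0.         0.        ]
wrist [[-1.94049709e-04 -9.57617450e-01 -2.88043022e-01  7.77578368e-02]
 [ 9.99999973e-01 -2.21621906e-04  6.31131454e-05  1.12676893e-03]
 [-1.24274893e-04 -2.88043002e-01  9.57617467e-01 -1.41716268e-01]
 [ 0.00000000e+00  0.00000000e+00  0.00000000e+00  1.00000000e+00]] [[290.51678206   0.         318.34090797]
 [  0.         290.51678206 200.12336542]
 [  0.           0.           1.        ]] [0.0084764 0.        0.        0.        0.       ]
```

View pics/a_scene.png

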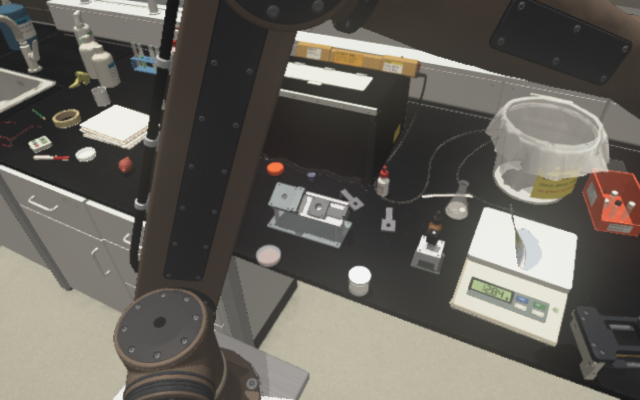

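View pics/a_side.png

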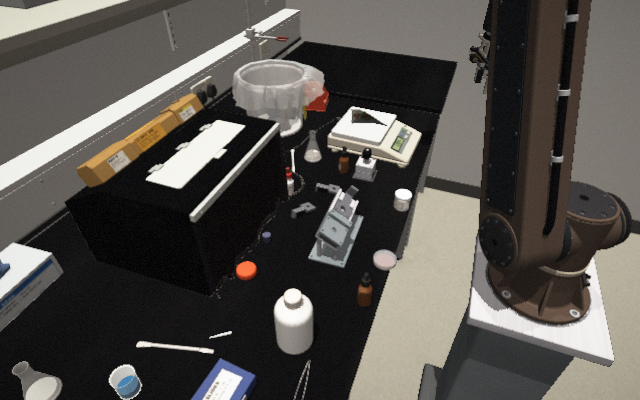

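View pics/a_wrist.png

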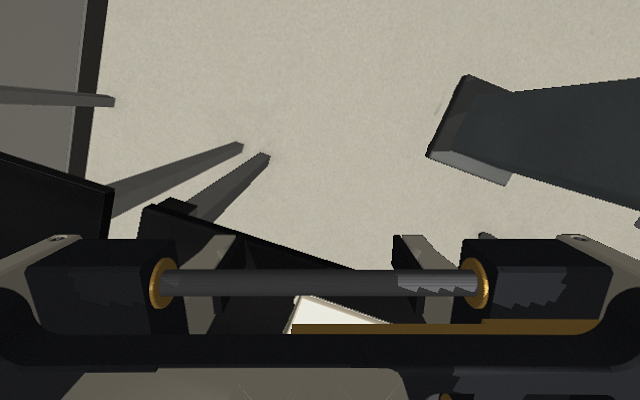

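The scene picture shows the dock at about (310,215), the stand and pin at (430,250), and loose look-alikes at (350,199) and (388,220). In the side view the dock is at (338,235) and the stand at (367,165).

```bash
cat > h.py <<'E'
import numpy as np, cv2
from scipy.optimize import least_squares
from scipy.spatial.transform import Rotation as R
def T_of(s,o=None):
    if "cam_to_world" in s: return np.array(s["cam_to_world"])
    W=np.eye(4); W[:3,:3]=R.from_euler('xyz',o['orientation'],degrees=True).as_matrix(); W[:3,3]=o['tool_pos']
    return W@np.array(s["tool_from_camera"])
def ray(s,xy,o=None):
    T=T_of(s,o); u=cv2.undistortPoints(np.array([[xy]],float),np.array(s["mtx"]),np.array(s["dist"]))[0,0]
    d=T[:3,:3]@np.array([u[0],u[1],1]); return T[:3,3],d/np.linalg.norm(d)
def onz(s,xy,z,o=None):
    c,d=ray(s,xy,o); return c+d*(z-c[2])/d[2]
def proj(s,P,o=None):
    T=np.linalg.inv(T_of(s,o)); P=np.atleast_2d(P)
    r,_=cv2.Rodrigues(T[:3,:3]); return cv2.projectPoints(P.astype(float),r,T[:3,3],np.array(s["mtx"]),np.array(s["dist"]))[0][:,0]
def tri(rays):
    A=np.zeros((3,3));b=np.zeros(3)
    for c,d in rays:
        M=np.eye(3)-np.outer(d,d);A+=M;b+=M@c
    p=np.linalg.solve(A,b); return p,[np.linalg.norm((np.eye(3)-np.outer(d,d))@(p-c))*1000 for c,d in rays]
E
python3 - <<'E'
from h import *
from plant import vision,place_of
import pickle
names=["deck","housing_mouth","roof_centre","bore_mouth","cassette","push_tab","pin_stand","stand_mouth","pin","pin_grip","dropper_brown"]
np.set_printoptions(precision=4,suppress=True)
S={};D={}
for c in ["scene","side"]:
    s=vision.snapshot(c);S[c]=s
    for n in names:
        D[c,n]=place_of(n,s)
pickle.dump((S,D),open("d1.pkl","wb"))
for n in names:
    print(n)
    for c in S: print("  ",c,[(np.round(r["xy"],1).tolist(),round(r["conf"],2)) for r in D[c,n]][:4])
    try:
        p,e=tri([ray(S[c],D[c,n][0]["xy"]) for c in S]); print("  ",p,e)
    except Exception as ex: print(ex)
E
```

```text
deck
   scene [([286.8, 200.0], 0.58)]
   side []
list index out of range
housing_mouth
   scene [([304.7, 203.8], 0.78)]
   side [([336.7, 219.5], 0.72), ([286.6, 191.9], 0.63)]
   [0.5192 0.034  0.0762] [np.float64(0.9012605259695222), np.float64(0.9012605259696438)]
roof_centre
   scene [([281.0, 195.0], 0.76)]
   side [([333.8, 230.5], 0.75)]
   [0.506  0.0957 0.0948] [np.float64(0.8088110395536243), np.float64(0.8088110395535982)]
bore_mouth
   scene [([283.7, 194.7], 0.59)]
   side [([336.0, 228.3], 0.69)]
   [0.5042 0.0877 0.0981] [np.float64(2.6857127390754116), np.float64(2.685712739075419)]
cassette
   scene [([317.6, 207.5], 0.76), ([386.3, 228.1], 0.64), ([352.5, 203.4], 0.56), ([434.9, 235.3], 0.3)]
   side [([339.5, 211.8], 0.9), ([308.9, 206.6], 0.63), ([334.0, 186.7], 0.55)]
   [ 0.5232 -0.0014  0.0734] [np.float64(0.7180092257574625), np.float64(0.7180092257572911)]
push_tab
   scene [([430.2, 262.7], 0.68), ([343.3, 194.8], 0.56), ([389.7, 211.9], 0.5)]
   side [([354.8, 185.1], 0.77), ([313.1, 190.5], 0.56), ([293.9, 217.1], 0.47)]
   [ 0.5677 -0.3023 -0.0522] [np.
[... 347 characters left out ...]
0.297   0.0408] [np.float64(4.161468180313775), np.float64(4.161468180313938)]
pin
   scene [([429.8, 245.3], 0.57), ([343.4, 207.1], 0.42)]
   side [([365.6, 159.5], 0.46), ([339.0, 207.8], 0.19)]
   [ 0.531 -0.298  0.059] [np.float64(1.8220841866035227), np.float64(1.822084186603621)]
pin_grip
   scene [([434.3, 236.3], 0.67), ([275.1, 170.2], 0.62)]
   side [([366.9, 153.5], 0.46)]
   [ 0.5323 -0.3018  0.0847] [np.float64(2.919940264274266), np.float64(2.919940264274419)]
dropper_brown
   scene [([425.0, 239.4], 0.59), ([306.4, 201.5], 0.29)]
   side [([343.6, 169.9], 0.53), ([365.4, 298.4], 0.44)]
   [ 0.5974 -0.2773  0.0104] [np.float64(4.706432554043228), np.float64(4.706432554043216)]
```

Run:
```python
import cv2
a=cv2.imread("pics/a_scene.png");b=cv2.imread("pics/a_side.png")
cv2.imwrite("pics/b1.png",cv2.resize(a[170:290,250:450],None,fx=4,fy=4,interpolation=cv2.INTER_CUBIC))
cv2.imwrite("pics/b2.png",cv2.resize(b[130:280,270:430],None,fx=4,fy=4,interpolation=cv2.INTER_CUBIC))
```

```text
(no output)
```

View pics/b1.png

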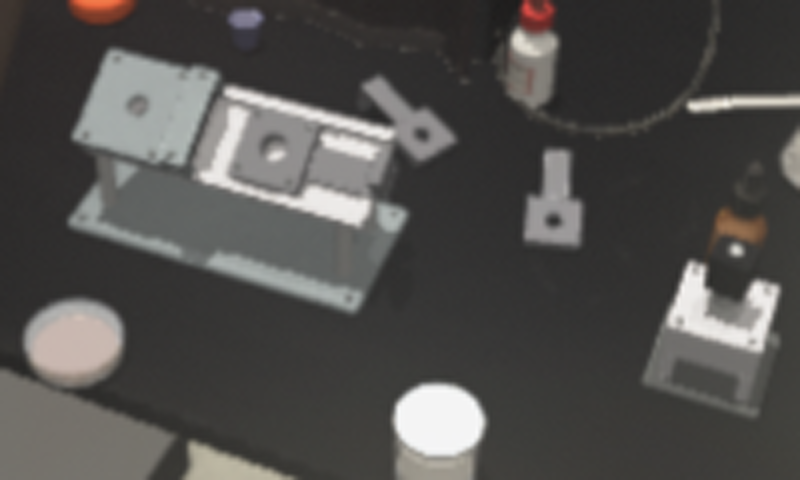

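View pics/b2.png

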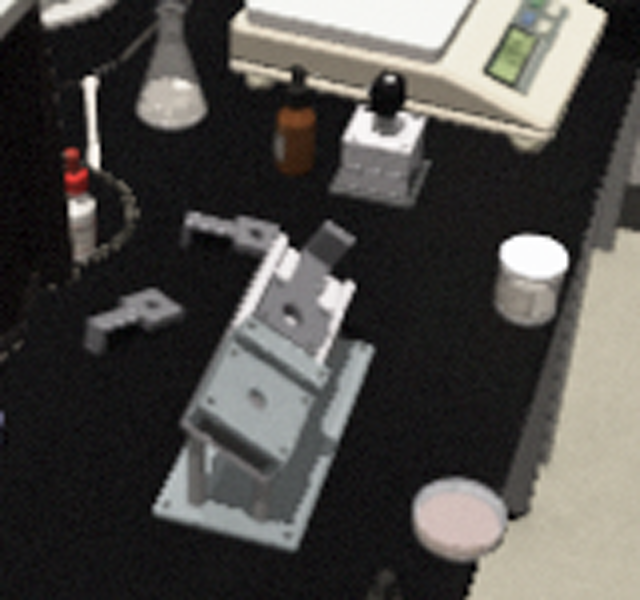

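Cassette candidates in the scene picture are the one in the dock at (318,207) and two loose pieces at (352,203) and (386,226). The one lying in the channel is the largest, so it is the cassette. The only upright pin stands at (433,235). Next I fit the dock pose.

```bash
cat >> h.py <<'E'
def deckT(x,y,psi,z=0.075):
    # y axis level at angle psi; x up-slope; z leans
    yv=np.array([np.cos(psi),np.sin(psi),0]); h=np.array([np.sin(psi),-np.cos(psi),0]) # h = y cross z(up)
    xv=np.cos(np.pi/6)*h+np.array([0,0,.5]); zv=np.cross(xv,yv)
    T=np.eye(4);T[:3,0]=xv;T[:3,1]=yv;T[:3,2]=zv;T[:3,3]=[x,y,z];return T
def dp(T,p): return T[:3,:3]@(np.array(p)/1000)+T[:3,3]
E
python3 - <<'E'
from h import *
import pickle
S,D=pickle.load(open("d1.pkl","rb"))
pts={"housing_mouth":(0,-49,0),"roof_centre":(0,2,19.5),"bore_mouth":(0,0,19.5)}
obs=[(c,p,D[c,n][0]["xy"]) for c in S for n,p in pts.items()]
def f(v):
    T=deckT(*v[:3]); r=[]
    for c,p,xy in obs: r+=list(proj(S[c],dp(T,p))[0]-xy)
    for c in S: r+=list(proj(S[c],dp(T,(0,v[3]*1000,0)))[0]-D[c,"cassette"][0]["xy"])
    return r
s=least_squares(f,[.5,.08,1.8,-.08],loss='soft_l1')
print(s.x,np.degrees(s.x[2]),np.round(f(s.x),1)); print(deckT(*s.x[:3]))
im=S["scene"]["color"][:,:,::-1].copy()
T=deckT(*s.x[:3])
for p in [(0,0,0),(-33,34,0),(33,34,0),(33,-165,0),(-33,-165,0),(0,0,19.5),(33,34,19.5),(-33,34,19.5),(33,-30,19.5),(0,-75+s.x[3]*1000,34)]:
    q=proj(S["scene"],dp(T,p))[0]; print(p,np.round(q))
    cv2.circle(im,tuple(int(a*1) for a in q),1,(0,0,255),-1)
cv2.imwrite("pics/c1.png",cv2.resize(im[160:290,250:400],None,fx=4,fy=4,interpolation=cv2.INTER_NEAREST))
E
```

```text
[ 0.51681409  0.0878555   1.6301131  -0.08932551] 93.39860068256925 [-1.8 -0.   2.2  1.5  0.2  2.  -1.   1.1  0.3 -1.2 -1.7  0.5 -0.4  0.
  0.2 -0.5]
[[ 0.8645023  -0.05928199 -0.49912064  0.51681409]
 [ 0.05133971  0.99824128 -0.029641    0.0878555 ]
 [ 0.5         0.          0.8660254   0.075     ]
 [ 0.          0.          0.          1.        ]]
(0, 0, 0) [286. 199.]
(-33, 34, 0) [270. 208.]
(33, 34, 0) [279. 185.]
(33, -165, 0) [349. 203.]
(-33, -165, 0) [341. 227.]
(0, 0, 19.5) [284. 197.]
(33, 34, 19.5) [277. 182.]
(-33, 34, 19.5) [268. 205.]
(33, -30, 19.5) [299. 188.]
(0, np.float64(-164.32550580965832), 34) [343. 210.]
```

View pics/c1.png

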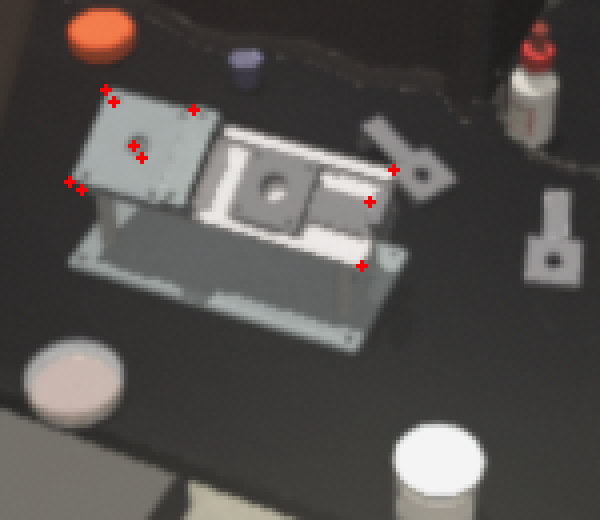

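The overlay agrees to within about 3 px: bore at (284,197), tab end at (343,210). I move over the dock to get a close look.

```bash
cat >> h.py <<'E'
def d2t(target,o,yawdeg=None):
    Rm=R.from_euler('xyz',o['orientation'],degrees=True).as_matrix()
    return Rm.T@(np.array(target)-o['tool_pos'])
E
python3 -m handwheel '[[[-0.0287,0.026,-0.008,0,0],[-0.0287,0.026,-0.008,0,0],[-0.0287,0.026,-0.008,0,0],[-0.0287,0.026,-0.008,0,0],[-0.0287,0.026,-0.008,0,0],[-0.0287,0.026,-0.008,0,0],[-0.0287,0.026,-0.008,0,0],[-0.0287,0.026,-0.008,0,0],[-0.0287,0.026,0,0,0],[-0.0287,0.026,0,0,0],[-0.0287,0.026,0,0,0],[-0.0287,0.026,0,0,0],[-0.0287,0.026,0,0.097,0.5],[-0.0287,0.026,0,0.097,1],[-0.0287,0.026,0,0.097,1],[0,0,0,0,1]]]'
python3 - <<'E'
from h import *
from plant import telemetry, vision,place_of
import pickle
np.set_printoptions(precision=4,suppress=True)
o=telemetry.get_obs(); s=vision.snapshot("wrist"); print(o["clock"],o["tool_pos"],o["orientation"])
cv2.imwrite("pics/d_wrist.png",s["color"][:,:,::-1])
D={}
for n in ["deck","housing_mouth","roof_centre","bore_mouth","cassette","push_tab","pin_grip","stand_mouth","pin"]:
    D[n]=place_of(n,s); print(n,[(np.round(r["xy"],1).tolist(),round(r["conf"],2)) for r in D[n]][:4])
pickle.dump((o,s,D),open("d2.pkl","wb"))
E
```

```text
clock: 2.68
tool_pos: [0.5145, -0.1231, 0.3073]
orientation: [180.0, 0.1, -177.0]
force: [0.4, -0.3, 0.6]
opening: 0.0665
2.6833 [ 0.5145 -0.1231  0.3073] [ 179.9781    0.0575 -176.9641]
deck [([483.8, 184.1], 0.76)]
housing_mouth [([442.6, 186.3], 0.58)]
roof_centre [([489.8, 182.1], 0.97)]
bore_mouth [([486.8, 182.9], 0.86)]
cassette [([289.0, 218.1], 0.84), ([351.6, 251.8], 0.83), ([627.8, 174.6], 0.69), ([408.5, 183.4], 0.58)]
push_tab [([381.6, 258.2], 0.85), ([353.6, 178.1], 0.66), ([298.5, 248.3], 0.65), ([206.2, 170.2], 0.54)]
pin_grip [([182.6, 183.6], 0.83)]
stand_mouth [([195.4, 178.9], 0.76), ([319.1, 285.5], 0.35)]
pin [([191.3, 182.1], 0.79)]
```

View pics/d_wrist.png

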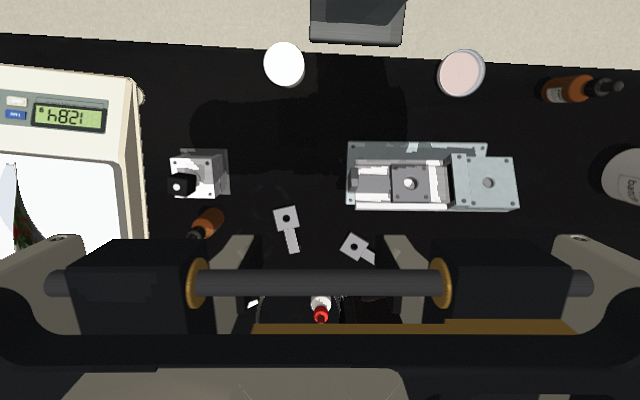

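The wrist picture shows the dock at (430,180), the push tab at (353,178), the bore at (488,183), and the pin at (181,185) with the brown dropper behind it at (208,225). I refine the fit with this view.

Run:
```python
from h import *
import pickle
np.set_printoptions(precision=4,suppress=True)
S,D=pickle.load(open("d1.pkl","rb")); o,w,DW=pickle.load(open("d2.pkl","rb"))
S["wrist"]=w
for n in DW: D["wrist",n]=DW[n]
O={"scene":None,"side":None,"wrist":o}
pts={"housing_mouth":(0,-49,0),"roof_centre":(0,2,19.5),"bore_mouth":(0,0,19.5)}
obs=[(c,p,D[c,n][0]["xy"]) for c in S for n,p in pts.items()]+[("wrist",(0,0,0),D["wrist","deck"][0]["xy"]),("scene",(0,0,0),D["scene","deck"][0]["xy"])]
cas={"scene":D["scene","cassette"][0]["xy"],"side":D["side","cassette"][0]["xy"],"wrist":D["wrist","cassette"][3]["xy"]}
tab={"scene":D["scene","push_tab"][1]["xy"],"side":(354.8,185.1),"wrist":D["wrist","push_tab"][1]["xy"]}
def f(v):
    T=deckT(*v[:3]); r=[]
    for c,p,xy in obs: r+=list(proj(S[c],dp(T,p),O[c])[0]-xy)
    for c in S: r+=list(proj(S[c],dp(T,(0,v[3]*1000,0)),O[c])[0]-cas[c])
    for c in ["wrist"]: r+=list(proj(S[c],dp(T,(0,v[3]*1000-75,34)),O[c])[0]-tab[c])
    return r
s=least_squares(f,[.5,.08,1.6,-.08],loss='soft_l1')
print(s.x,np.degrees(s.x[2]));print(np.round(np.reshape(f(s.x),(-1,2)),1).tolist())
for n in ["stand_mouth","pin_grip","pin"]:
    p,e=tri([ray(S[c],D[c,n][0]["xy"],O[c]) for c in S]);print(n,p,e)
im=w["color"][:,:,::-1].copy()
T=deckT(*s.x[:3])
for p in [(0,0,0),(-33,34,0),(33,34,0),(33,-165,0),(-33,-165,0),(0,0,19.5),(33,34,19.5),(-33,34,19.5),(33,-30,19.5),(0,-75+s.x[3]*1000,34),(33,-49,31),(-33,-49,31)]:
    q=proj(w,dp(T,p),o)[0]; cv2.circle(im,tuple(int(round(a)) for a in q),1,(0,0,255),-1)
cv2.imwrite("pics/d1.png",cv2.resize(im[120:240,330:530],None,fx=4,fy=4,interpolation=cv2.INTER_NEAREST))
cv2.imwrite("pics/d2.png",cv2.resize(im[130:250,150:250],None,fx=5,fy=5,interpolation=cv2.INTER_CUBIC))
pickle.dump(s.x,open("deck.pkl","wb"))
```

```text
[ 0.5178  0.0912  1.623  -0.0938] 92.99056644203073
[[-2.8, -0.5], [1.3, 1.0], [-0.7, 1.5], [-1.6, 1.9], [-0.5, -0.4], [-2.5, 1.3], [-0.6, -0.7], [-0.6, -0.8], [0.8, -1.6], [-4.6, 1.5], [-1.8, -1.2], [0.1, 0.0], [0.2, -0.8], [-0.5, 2.2], [0.9, -0.3]]
stand_mouth [ 0.5399 -0.2968  0.0416] [np.float64(5.431878679232271), np.float64(3.486842739063211), np.float64(3.19048801844592)]
pin_grip [ 0.5329 -0.2996  0.084 ] [np.float64(4.102355548037808), np.float64(2.91755705395062), np.float64(3.5335991167372827)]
pin [ 0.5337 -0.2973  0.058 ] [np.float64(3.062827426501498), np.float64(2.870117918456053), np.float64(3.9647513527931975)]
```

View pics/d1.png

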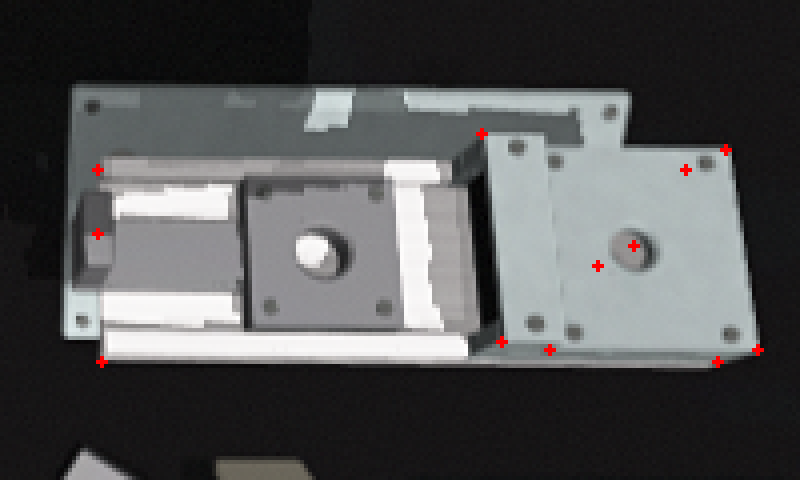

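View pics/d2.png

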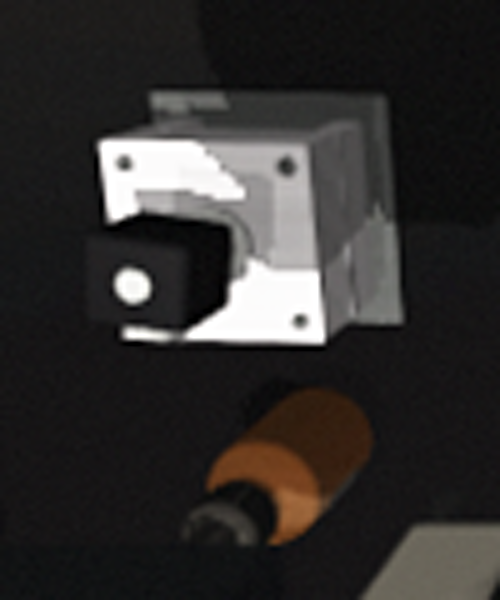

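The overlay lies within 1–2 mm of the edges. The button is not on the pin's visible faces, which are towards the robot and towards +y. First I push the cassette, lowering the closed fingers behind the tab.

```bash
python3 -m handwheel '[[[-0.004,0.0015,0.035,0,1],[-0.004,0.001,0.035,0,1],[0,0,0.035,0,1],[0,0,0.035,0,1],[0,0,0.035,0,1],[0,0,0.03,0,1],[0,0,0,0,1]]]'
python3 - <<'E'
from h import *
from plant import telemetry, vision
import pickle
np.set_printoptions(precision=4,suppress=True)
v=pickle.load(open("deck.pkl","rb"));T=deckT(*v[:3])
o=telemetry.get_obs(); print(o["tool_pos"],o["orientation"],(np.linalg.inv(T)@np.r_[o["tool_pos"]-[0,0,.017],1])[:3]*1000,o["opening"],o["force"])
for c in ["side","wrist"]:
    s=vision.snapshot(c); im=s["color"][:,:,::-1]
    if c=="side": im=cv2.resize(im[120:270,290:430],None,fx=4,fy=4,interpolation=cv2.INTER_CUBIC)
    cv2.imwrite(f"pics/e_{c}.png",im)
E
```

```text
clock: 3.77
tool_pos: [0.5151, -0.1248, 0.0972]
orientation: [180.0, -0.5, -176.8]
force: [-1.1, -0.0, 0.2]
opening: 0.0005
[ 0.5151 -0.1248  0.0972] [ 179.9668   -0.5355 -176.8499] [  -9.4466 -215.5178   11.4252] 0.0005343058490563418 [-1.0524 -0.0431  0.226 ]
```

View pics/e_side.png

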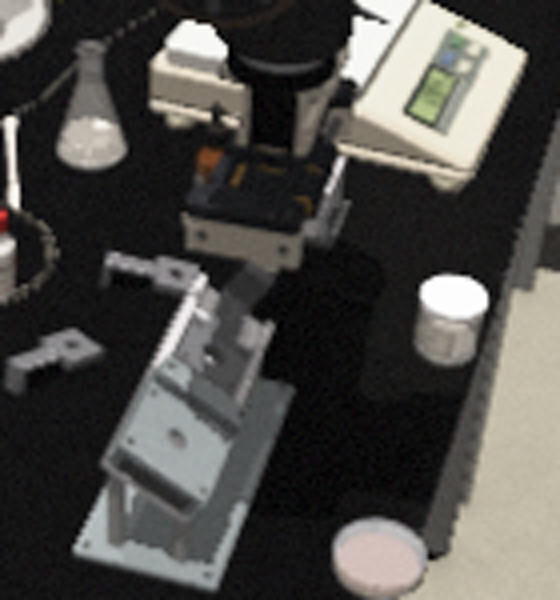

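View pics/e_wrist.png

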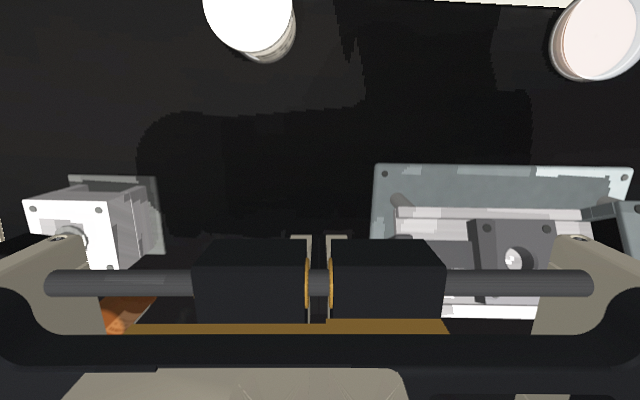

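The gripper is behind the tab: in the side crop the tab is at (245,290) and the fingers lie just beyond it. I let the arm settle and read the pose.

```bash
cat > st.py <<'E'
from h import *
from plant import telemetry
import pickle
np.set_printoptions(precision=4,suppress=True)
v=pickle.load(open("deck.pkl","rb"));T=deckT(*v[:3])
o=telemetry.get_obs(); print("t",o["clock"],"tip in deck",(np.linalg.inv(T)@np.r_[o["tool_pos"]-[0,0,.017],1])[:3]*1000,"F",o["force"],"o",o["orientation"],"q",o["joint_pos"],o["opening"])
E
python3 -m handwheel '[[[0,0,0,0,1]]]'; python3 st.py
```

```text
clock: 3.95
tool_pos: [0.5205, -0.1246, 0.1046]
orientation: [-180.0, 0.1, -176.7]
force: [0.1, -0.3, 0.7]
opening: 0.0005
t 3.95 tip in deck [  -1.0657 -215.6079   15.1092] F [ 0.1131 -0.2537  0.7455] o [-179.9727    0.1448 -176.7281] q [  7.5684  15.175  -27.4517   0.0519 -47.231  -94.3317] 0.00045606714063577846
```

```bash
python3 -m handwheel '[[[0,0.01,0.002,0,1],[0,0.012,0,0,1],[0,0.012,0,0,1],[0,0.012,0,0,1],[0,0.012,0,0,1],[0,0.012,0,0,1],[0,0.01,0,0,1],[0,0,0,0,1]]]'; python3 st.py
python3 - <<'E'
from h import *
from plant import telemetry, vision
for c in ["side","wrist"]:
    s=vision.snapshot(c); im=s["color"][:,:,::-1]
    if c=="side": im=cv2.resize(im[120:270,290:430],None,fx=4,fy=4,interpolation=cv2.INTER_CUBIC)
    cv2.imwrite(f"pics/f_{c}.png",im)
E
```

```text
clock: 4.62
tool_pos: [0.5147, -0.0424, 0.1008]
orientation: [180.0, 0.0, -176.6]
force: [-1.0, 0.3, -0.9]
opening: 0.0001
t 4.6167 tip in deck [  -4.2663 -133.214    12.6693] F [-0.991   0.2597 -0.9111] o [ 179.9733    0.0381 -176.6455] q [  17.0834   13.913   -29.8761   -0.0235  -46.1676 -103.7126] 6.95413705244669e-05
```

View pics/f_side.png

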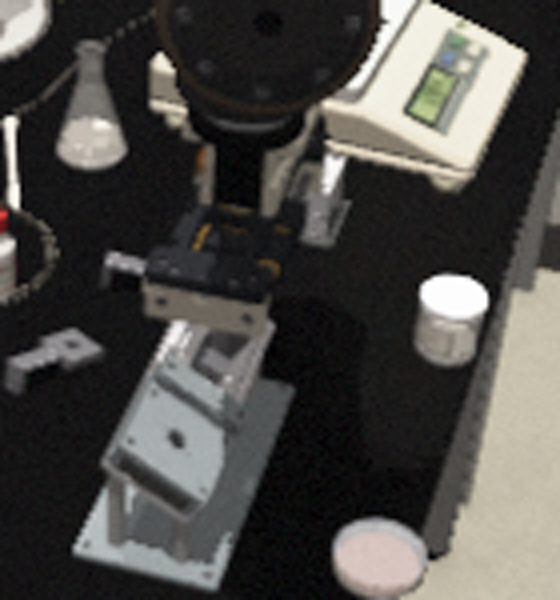

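View pics/f_wrist.png

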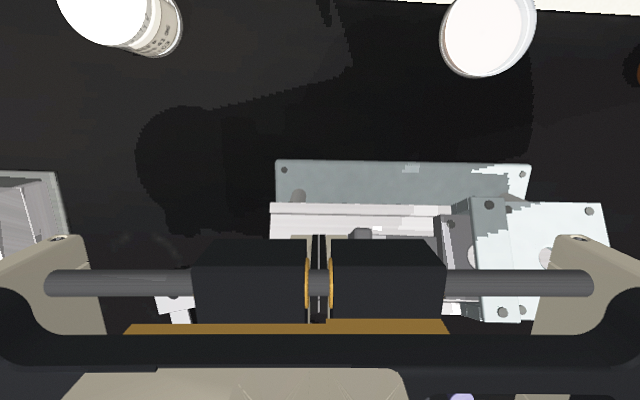

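The plate is going under the hood (flap at wrist (445,240)) and the tab is ahead of the fingers. I keep pushing and watch the force.

```bash
python3 -m handwheel '[[[-0.002,0.008,0,0,1],[-0.002,0.008,0,0,1],[0,0.008,0,0,1],[0,0.004,0,0,1],[0,0.004,0,0,1]]]'; python3 st.py
python3 -m handwheel '[[[0,0.004,0,0,1],[0,0.003,0,0,1]]]'; python3 st.py
```

```text
clock: 5.13
tool_pos: [0.5164, -0.0124, 0.1004]
orientation: [-180.0, -0.1, -176.8]
force: [-1.5, -3.3, 2.8]
opening: 0.0007
t 5.1333 tip in deck [  -1.6678 -103.3891   10.667 ] F [-1.4941 -3.3411  2.7565] o [-179.9751   -0.0596 -176.7648] q [  20.425    14.0037  -29.8338    0.0086  -46.2269 -107.1958] 0.0006920723357727807
clock: 5.3
tool_pos: [0.5155, -0.0061, 0.1003]
orientation: [-179.9, -0.1, -176.7]
force: [-3.0, -21.5, 3.6]
opening: 0.0004
t 5.3 tip in deck [ -2.2241 -96.9982  10.9047] F [ -2.9881 -21.5243   3.6402] o [-179.9081   -0.1334 -176.7443] q [  21.205    13.9573  -29.9359    0.0641  -46.2621 -107.9935] 0.00038844266032479334
```

The force rises to 21 N at the stop, so the cassette is home. I back off, lift, and look.

```bash
python3 -m handwheel '[[[0,0,0,0,1],[0,-0.015,0,0,1],[0,-0.025,0,0,1],[0,-0.03,-0.01,0,1],[0,-0.03,-0.04,0,1],[0.01,-0.02,-0.04,0,1],[0.015,-0.02,-0.035,0,1],[0,0,0,0,1]]]'; python3 st.py
python3 - <<'E'
from h import *
from plant import telemetry, vision,place_of
import pickle
o=telemetry.get_obs();s=vision.snapshot("wrist"); im=s["color"][:,:,::-1].copy()
v=pickle.load(open("deck.pkl","rb"));T=deckT(*v[:3])
cv2.imwrite("pics/g_w.png",im)
pickle.dump((o,s),open("d3.pkl","wb"))
print(proj(s,dp(T,(0,0,19.5)),o),proj(s,dp(T,(0,-75,34)),o),[r["xy"] for r in place_of("bore_mouth",s)],[(r["xy"],r["conf"]) for r in place_of("push_tab",s)],[(r["xy"],r["conf"]) for r in place_of("cassette",s)])
a=vision.snapshot("side");cv2.imwrite("pics/g_s.png",cv2.resize(a["color"][170:270,290:400,::-1],None,fx=5,fy=5,interpolation=cv2.INTER_CUBIC))
E
```

```text
clock: 5.97
tool_pos: [0.5024, -0.1413, 0.2209]
orientation: [-179.9, 0.6, -176.8]
force: [1.4, 1.0, 0.4]
opening: 0.0001
t 5.9667 tip in deck [  40.6831 -231.3258  125.3955] F [1.3527 0.9608 0.369 ] o [-179.9373    0.5829 -176.805 ] q [  5.9263   6.7193 -20.8568   0.1025 -61.8446 -92.7795] 6.6892141947476e-05
[[552.91696921 213.62674345]] [[484.28501955 210.60962616]] [[554.2, 212.4]] [([482.0, 213.0], 0.88)] [([542.0, 213.5], 0.57), ([294.2, 250.4], 0.42)]
```

View pics/g_w.png

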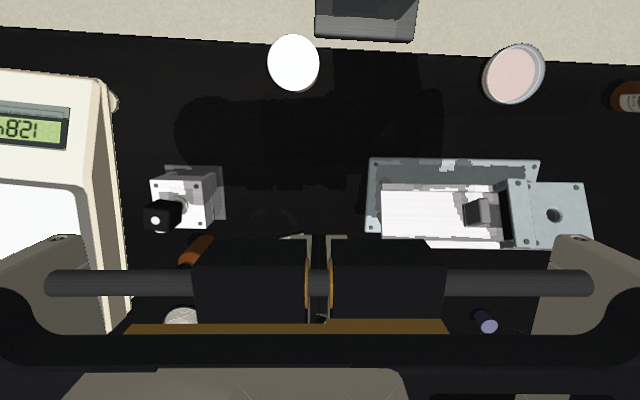

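View pics/g_s.png

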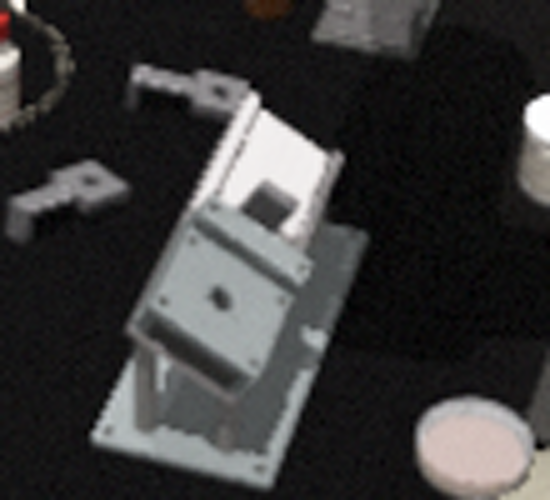

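The cassette is home: I expected the tab at (484,211) and it shows at (482,213), and nothing else has moved. Now I look at the pin from its other side.

```bash
python3 -m handwheel '[[[0,-0.038,-0.005,0,0.5],[0,-0.04,-0.005,0,0.5],[0,-0.04,0,0,0.5],[0,-0.04,0,0,0.5],[0,-0.04,0,0,0.5],[0,-0.04,0,0,0.5],[0,0,0,0,0.5],[0,0,0,0,0.5]]]'; python3 st.py
python3 - <<'E'
from h import *
from plant import telemetry, vision,place_of
import pickle
o=telemetry.get_obs();s=vision.snapshot("wrist"); im=s["color"][:,:,::-1].copy()
cv2.imwrite("pics/h_w.png",im)
D={}
for n in ["pin","pin_grip","stand_mouth","pin_stand","pin_button"]:
    D[n]=place_of(n,s);print(n,[(np.round(r["xy"],1),round(r["conf"],2)) for r in D[n]])
pickle.dump((o,s,D),open("d4.pkl","wb"))
E
```

```text
clock: 6.88
tool_pos: [0.5134, -0.3777, 0.2212]
orientation: [179.9, -0.2, -176.9]
force: [-0.2, 0.9, -0.7]
opening: 0.0431
t 6.8833 tip in deck [  39.676  -468.0708  126.3025] F [-0.2225  0.91   -0.7017] o [ 179.8943   -0.2139 -176.8895] q [-18.8418  18.0041  -6.0042  -0.0198 -66.2296 -68.0399] 0.04314508271393336
pin [(array([388.2, 209.8]), 0.67)]
pin_grip [(array([394.6, 218.1]), 0.67), (array([389.1, 206.5]), 0.46), (array([378.9, 249.9]), 0.44)]
stand_mouth [(array([388.1, 209.3]), 0.58)]
pin_stand [(array([380.7, 194.7]), 0.7)]Traceback (most recent call last):
  File "<stdin>", line 8, in <module>
ValueError: it knows: bore_mouth, cap, cassette, deck, dropper_alone, dropper_brown, dropper_red, housing_mouth, jar, petri_dish, pin, pin_balls, pin_grip, pin_stand, push_tab, reagent_bottle, roof_centre, stand_
```

View pics/h_w.png

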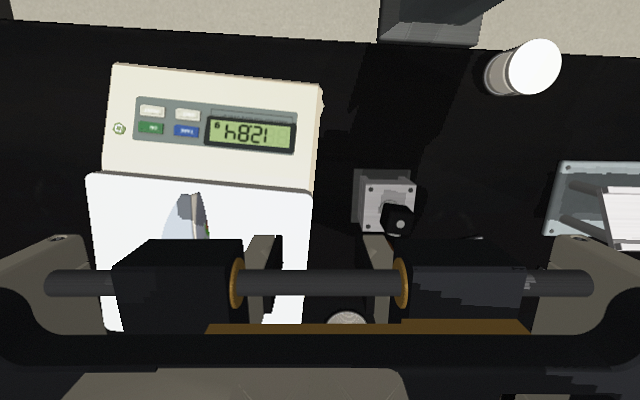

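Run:
```python
import cv2,numpy as np
im=cv2.imread("pics/h_w.png");c=im[160:250,340:440]
c=np.clip(255*(c/255.)**0.5,0,255).astype(np.uint8)
cv2.imwrite("pics/h1.png",cv2.resize(c,None,fx=6,fy=6,interpolation=cv2.INTER_CUBIC))
im=cv2.imread("pics/d_wrist.png");c=im[150:210,150:210]
c=np.clip(255*(c/255.)**0.5,0,255).astype(np.uint8)
cv2.imwrite("pics/h2.png",cv2.resize(c,None,fx=8,fy=8,interpolation=cv2.INTER_CUBIC))
```

```text
(no output)
```

View pics/h1.png

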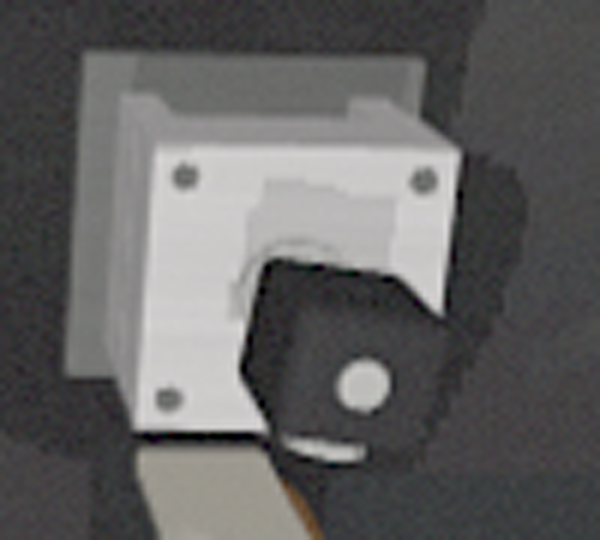

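View pics/h2.png

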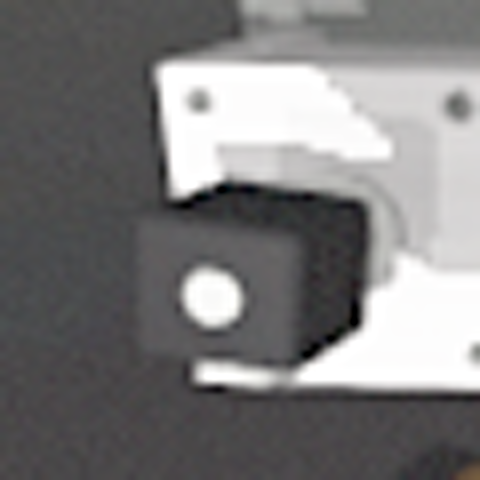

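The enhanced crop shows the steel button at crop (325,450), which is wrist pixel (394,235), on the block's far (+x) side. So I have to grip along roughly world x, towards the dropper. I measure the pin axis and its yaw.

Run:
```python
from h import *
import pickle
np.set_printoptions(precision=4,suppress=True)
o2,w2,_=pickle.load(open("d2.pkl","rb")); 
o3,w3=pickle.load(open("d3.pkl","rb"))
d4=None
try: d4=pickle.load(open("d4.pkl","rb"))
except Exception as e: print(e)
def top(im,x0,x1,y0,y1):
    g=cv2.cvtColor(im[y0:y1,x0:x1],cv2.COLOR_RGB2GRAY); return g
for nm,f,(x0,x1,y0,y1) in [("d",w2,(160,195,170,202)),("g",w3,(140,190,195,240))]:
    g=top(f["color"],x0,x1,y0,y1)
    print(nm); print(g)if nm=="d" else None
print("dot d", onz(w2,(150+212/8-.5,150+297/8-.5),.0995,o2))
```

```text
[Errno 2] No such file or directory: 'd4.pkl'
d
[[ 22  22  25 ... 132 138 143]
 [ 22  22  22 ... 121 127 127]
 [ 22  23  25 ... 139 127 106]
 ...
 [ 21  19  20 ...  14  11  13]
 [ 20  20  20 ...  20  19  19]
 [ 21  20  19 ...  23  21  22]]
g
dot d [ 0.5335 -0.297   0.0995]
```

Run:
```python
from h import *
import pickle
np.set_printoptions(precision=4,suppress=True)
o2,w2,_=pickle.load(open("d2.pkl","rb")); o3,w3=pickle.load(open("d3.pkl","rb"))
w4=dict(w3); w4["color"]=cv2.imread("pics/h_w.png")[:,:,::-1]; o4={"tool_pos":np.array([.5134,-.3777,.2212]),"orientation":[179.8943,-.2139,-176.8895]}
for nm,w,o,c in [("d",w2,o2,(176,187)),("g",w3,o3,(155,220)),("h",w4,o4,(400,224))]:
    g=cv2.cvtColor(w["color"],cv2.COLOR_RGB2GRAY).astype(float)
    x,y=c; p=g[y-5:y+6,x-5:x+6]; m=np.clip(p-100,0,None); yy,xx=np.mgrid[y-5:y+6,x-5:x+6]
    q=((m*xx).sum()/m.sum(),(m*yy).sum()/m.sum()); print(nm,q,onz(w,q,.0995,o))
    # rectify the top plane: 0.25 mm/px around (0.533,-0.297)
    N=240; u,v=np.meshgrid(np.arange(N),np.arange(N)); 
    X=.533+(v-120)*.00025; Y=-.298+(u-120)*.00025
    P=np.stack([X,Y,np.full_like(X,.0995)],-1).reshape(-1,3); uv=proj(w,P,o).reshape(N,N,2).astype(np.float32)
    r=cv2.remap(np.ascontiguousarray(w["color"][:,:,::-1]),uv[...,0],uv[...,1],cv2.INTER_CUBIC)
    r=np.clip(255*(r/255.)**.45,0,255).astype(np.uint8)
    cv2.imwrite(f"pics/r_{nm}.png",r)
a=[cv2.imread(f"pics/r_{n}.png") for n in "dgh"]; cv2.imwrite("pics/r.png",np.hstack(a))
```

```text
d (np.float64(176.05405952621987), np.float64(186.7234257946953)) [ 0.5336 -0.297   0.0995]
g (np.float64(154.88314636752136), np.float64(220.12019230769232)) [ 0.5336 -0.2964  0.0995]
h (np.float64(400.0574712643678), np.float64(223.7477011494253)) [ 0.5336 -0.2958  0.0995]
```

View pics/r.png

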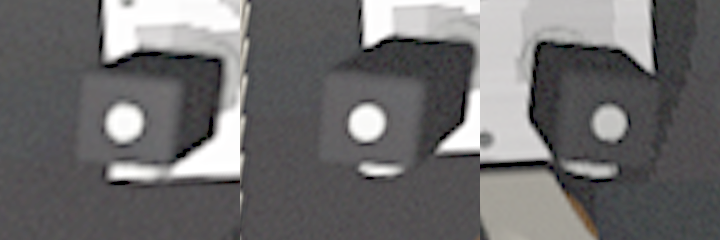

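Run:
```python
import cv2,numpy as np
a=np.hstack([cv2.resize(cv2.imread(f"pics/r_{n}.png")[50:200,60:210],None,fx=2.6,fy=2.6,interpolation=cv2.INTER_CUBIC) for n in "dg"])
a=np.clip((a.astype(float)-40)*2.6,0,255).astype(np.uint8)
cv2.imwrite("pics/r2.png",a)
```

```text
(no output)
```

View pics/r2.png

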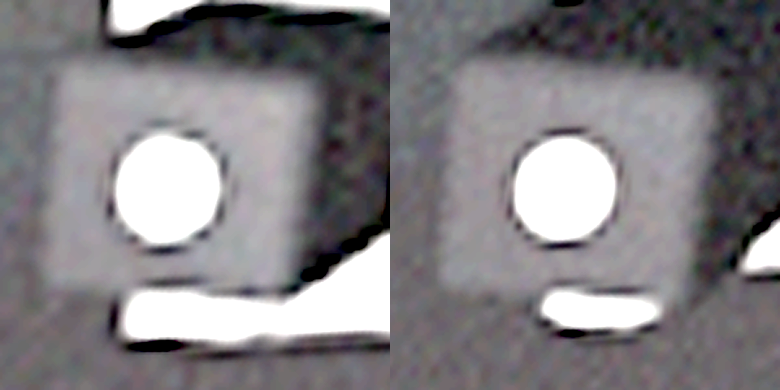

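Three views agree on the pin axis at (0.5336, -0.2965). The block is turned about 5°, so the button faces world -5°. I move above it and turn the jaws onto that line.

```bash
python3 -m handwheel '[[[-0.012,0.04,0,0,0.5],[-0.0126,0.04,0,0,0.5],[0,0,0,-0.119,0.5],[0,0,0,-0.119,0.5],[0,0,0,-0.119,0.5],[0,0,0,-0.119,0.5],[0,0,0,-0.119,0.5],[0,0,0,-0.119,0.5],[0,0,0,-0.119,0.5],[0,0,0,-0.119,0.5],[0,0,0,-0.119,0.5],[0,0,0,-0.119,0.5],[0,0,0,-0.119,0.5],[0,0,0,-0.119,0.5],[0,0,0,0,0.5],[0,0,0,0,0.5]]]'; python3 st.py
python3 - <<'E'
from h import *
from plant import telemetry, vision,place_of
o=telemetry.get_obs();s=vision.snapshot("wrist"); im=s["color"][:,:,::-1].copy()
print(d2t([.5336,-.2965,.0835],o))
cv2.imwrite("pics/i_w.png",im)
E
```

```text
clock: 8.47
tool_pos: [0.534, -0.2948, 0.2246]
orientation: [-180.0, -0.0, -95.1]
force: [-1.1, 1.0, 0.1]
opening: 0.0438
t 8.4667 tip in deck [  62.8625 -386.2677  116.7793] F [-1.1371  1.0142  0.1467] o [-179.9652   -0.0018  -95.0616] q [-10.5714  15.1875  -9.5198  -0.0017 -65.2579   5.5105] 0.04377489526789882
[0.00176579 0.00030001 0.14106496]
```

View pics/i_w.png

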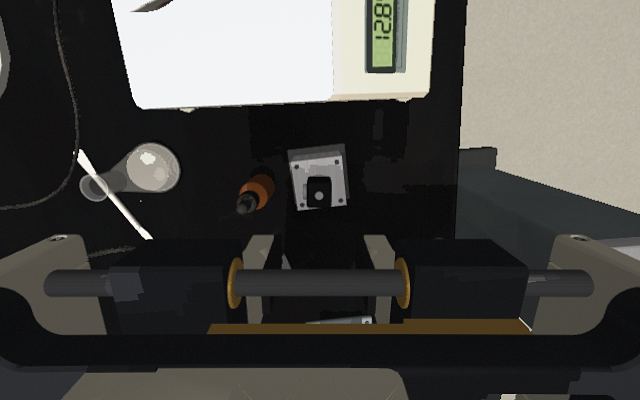

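The block is square to the jaws with its dot at (319,195), and the dropper is at (255,195). I descend and look before closing.

```bash
python3 -m handwheel '[[[0.0018,0.0003,0.036,0,0.5],[0,0,0.036,0,0.5],[0,0,0.035,0,0.5],[0,0,0.022,0,0.5],[0,0,0.012,0,0.5],[0,0,0,0,0.5],[0,0,0,0,0.5]]]'; python3 st.py
python3 - <<'E'
from h import *
from plant import telemetry, vision,place_of
o=telemetry.get_obs();print(d2t([.5336,-.2965,.0835],o))
s=vision.snapshot("wrist"); im=s["color"][:,:,::-1].copy()
cv2.imwrite("pics/j_w.png",im)
s=vision.snapshot("side"); cv2.imwrite("pics/j_s.png",cv2.resize(s["color"][110:210,310:420,::-1],None,fx=5,fy=5,interpolation=cv2.INTER_CUBIC))
E
```

```text
clock: 9.1
tool_pos: [0.5332, -0.2973, 0.0829]
orientation: [179.9, -0.0, -95.0]
force: [0.7, 0.1, 0.4]
opening: 0.044
t 9.1 tip in deck [  -8.6868 -388.7374   -5.4397] F [0.7179 0.0567 0.4287] o [179.9295  -0.0059 -95.0273] q [-10.8197  22.9226 -18.8683   0.0174 -48.2786   5.7807] 0.04396228217790206
[-0.00079462 -0.00028507 -0.00055479]
```

View pics/j_w.png

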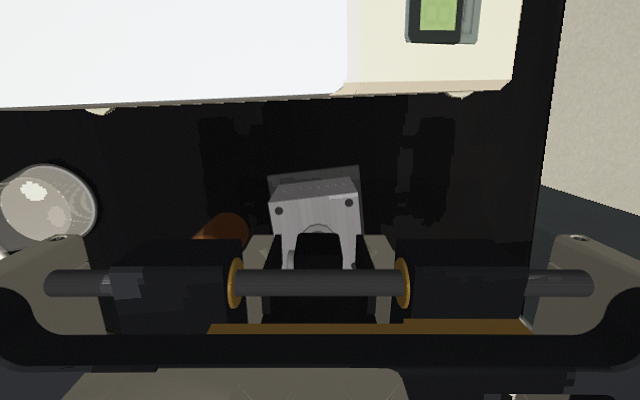

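View pics/j_s.png

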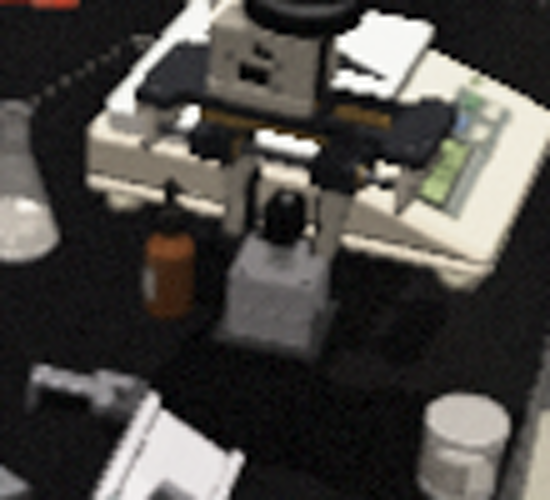

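The block stands between the fingers: side crop (285,215), wrist (318,260) with fingers at 260 and 380. I close the jaws.

```bash
python3 -m handwheel '[[[0,0,0,0,0.8],[0,0,0,0,1],[0,0,0,0,1],[0,0,0,0,1],[0,0,0,0,1],[0,0,0,0,1]]]'; python3 st.py
python3 -m handwheel '[[[0,0,-0.006,0,1],[0,0,-0.009,0,1],[0,0,0,0,1]]]'; python3 st.py
```

```text
clock: 9.7
tool_pos: [0.5336, -0.2975, 0.084]
orientation: [-179.9, -0.0, -94.9]
force: [-0.4, 0.5, 6.5]
opening: 0.0239
t 9.7 tip in deck [  -7.8081 -389.0387   -4.6879] F [-0.4241  0.4864  6.4863] o [-179.946    -0.0188  -94.9182] q [-10.8394  22.8288 -18.845    0.0176 -48.2705   5.9095] 0.023856594684261784
clock: 9.95
tool_pos: [0.5342, -0.2978, 0.1]
orientation: [-179.9, -0.0, -94.9]
force: [0.4, -0.2, -1.3]
opening: 0.024
t 9.95 tip in deck [   0.6153 -389.2707    8.8886] F [ 0.4369 -0.2249 -1.3447] o [-179.8847   -0.0363  -94.9117] q [-10.8428  21.7961 -17.9512   0.0315 -50.1342   5.9111] 0.023994637498820474
```

The opening is 24 mm, so the button is pressed, and the pin lifts freely. I raise it until only the tapered tip is in the stand bore. Then I swing it about the bore mouth, since the tool itself cannot tilt.

```bash
python3 -m handwheel '[[[0,0,-0.008,0,1],[0,0,-0.009,0,1],[0,0,0,0,1],[-0.005,0,0,0,1],[-0.0035,0,0.0004,0,1],[-0.0035,0,0.0005,0,1],[-0.0034,0,0.0006,0,1],[0,0,0,0,1]]]'; python3 st.py
python3 - <<'E'
from plant import vision
import cv2
s=vision.snapshot("wrist"); cv2.imwrite("pics/k_w.png",s["color"][:,:,::-1])
s=vision.snapshot("scene"); cv2.imwrite("pics/k_s.png",cv2.resize(s["color"][190:290,380:490,::-1],None,fx=5,fy=5,interpolation=cv2.INTER_CUBIC))
E
```

```text
clock: 10.62
tool_pos: [0.5356, -0.2826, 0.1149]
orientation: [-179.9, -0.1, -94.9]
force: [0.8, -4.6, 5.1]
opening: 0.0237
t 10.6167 tip in deck [   9.9807 -374.2424   20.6932] F [ 0.7626 -4.645   5.1065] o [-179.8738   -0.1156  -94.8667] q [ -9.2898  20.3474 -17.9423   0.1347 -51.5756   4.3396] 0.02370217805487378
```

View pics/k_w.png

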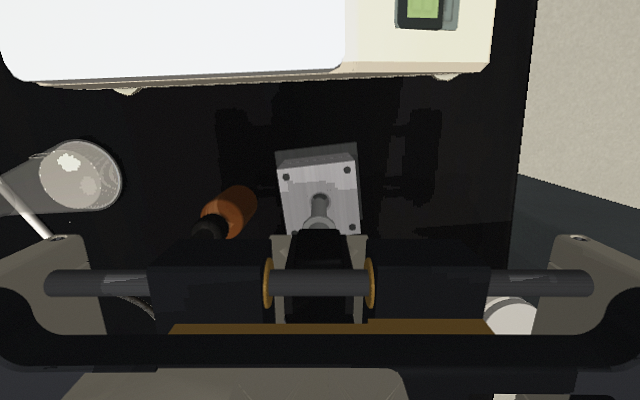

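View pics/k_s.png

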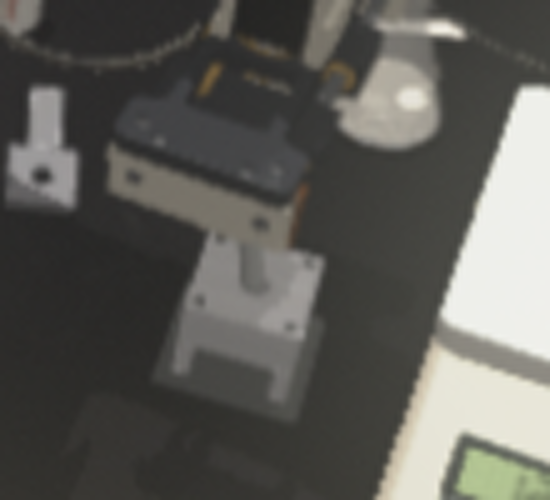

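The pin is pivoting: the shaft runs from (320,235) into the bore at (320,203). I continue the swing.

```bash
python3 -m handwheel '[[[-0.0034,0,0.0008,0,1],[-0.0034,0,0.001,0,1],[-0.0033,0,0.0012,0,1],[-0.0032,0,0.0013,0,1],[-0.0032,0,0.0015,0,1],[-0.0031,0,0.0017,0,1],[-0.001,0,0.0005,0,1],[0,0,0,0,1]]]'; python3 st.py
python3 - <<'E'
from plant import vision
import cv2
s=vision.snapshot("wrist"); cv2.imwrite("pics/l_w.png",s["color"][:,:,::-1])
s=vision.snapshot("scene"); cv2.imwrite("pics/l_s.png",cv2.resize(s["color"][190:290,380:490,::-1],None,fx=5,fy=5,interpolation=cv2.INTER_CUBIC))
E
```

```text
clock: 11.38
tool_pos: [0.5371, -0.2618, 0.1063]
orientation: [-179.9, -0.1, -94.9]
force: [0.5, -4.2, 4.6]
opening: 0.0234
t 11.3833 tip in deck [   7.9324 -353.5075   11.933 ] F [ 0.4978 -4.1674  4.6192] o [-179.9199   -0.0518  -94.8837] q [ -7.2304  20.2604 -19.4182   0.0631 -50.2392   2.3064] 0.02339229828335524
```

View pics/l_w.png

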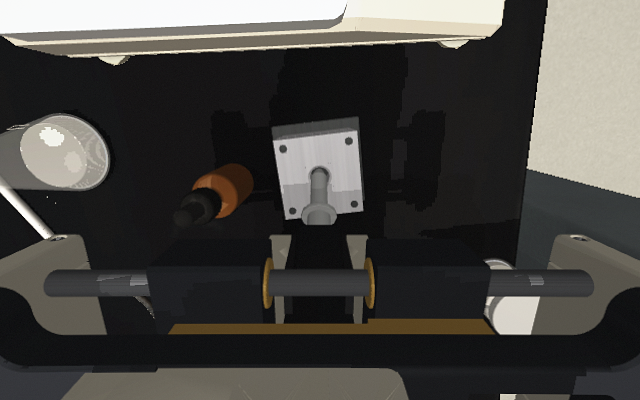

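View pics/l_s.png

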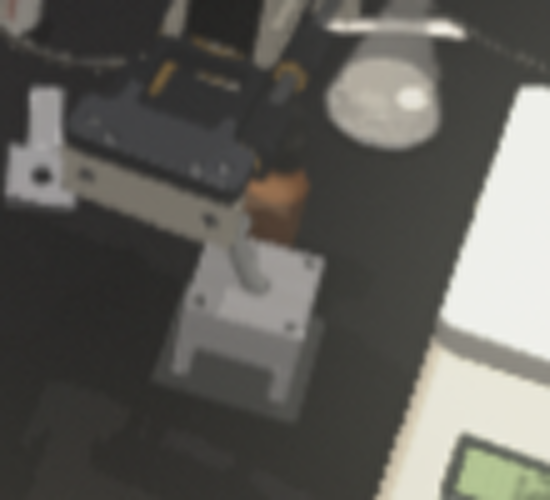

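The pin now leans about 30°, with the collar visible at (319,215). I draw it out along its axis, lift, and measure the angle.

```bash
python3 -m handwheel '[[[-0.005,0,-0.009,0,1],[-0.005,0,-0.009,0,1],[0,0,-0.03,0,1],[0,0,-0.03,0,1],[0,0,0,0,1],[0,0,0,0,1]]]'; python3 st.py
python3 - <<'E'
from h import *
from plant import telemetry, vision,place_of
import pickle
np.set_printoptions(precision=2,suppress=True)
o=telemetry.get_obs();s=vision.snapshot("wrist"); im=s["color"][:,:,::-1].copy()
pickle.dump((o,s),open("d5.pkl","wb"))
Rm=R.from_euler('xyz',o['orientation'],degrees=True).as_matrix()
for th,col in [(25,(0,0,255)),(30,(0,255,0)),(35,(255,0,0))]:
    t=np.radians(th); a=np.array([-np.sin(t),0,-np.cos(t)])  # pin +z in tool
    for d in (0,-33,-40):
        for off in (-5.5,5.5) if d!=-40 else (-3,3):
            P=Rm@(np.array([0,off/1000,-.0025])+a*(d-34)/1000)+o["tool_pos"]
            q=proj(s,P,o)[0]; cv2.circle(im,(int(round(q[0])),int(round(q[1]))),1,col,-1)
cv2.imwrite("pics/m_w.png",im); cv2.imwrite("pics/m_z.png",cv2.resize(im[140:250,260:380],None,fx=5,fy=5,interpolation=cv2.INTER_CUBIC))
for n in ["pin","pin_balls"]: print(n,[(np.array(r["xy"]),r["conf"]) for r in place_of(n,s)])
E
```

```text
clock: 11.98
tool_pos: [0.538, -0.2508, 0.1853]
orientation: [-179.8, 0.1, -94.9]
force: [-1.1, 0.5, -2.0]
opening: 0.0238
t 11.9833 tip in deck [  48.6633 -342.6109   79.6292] F [-1.1401  0.4729 -1.9981] o [-179.8259    0.0511  -94.922 ] q [ -6.1806  15.3905 -14.6823  -0.0635 -59.7543   1.2905] 0.023759782565061484
pin [(array([317.8, 213.9]), 0.62)]
pin_balls [(array([319.3, 177.2]), 0.73)]
```

View pics/m_z.png

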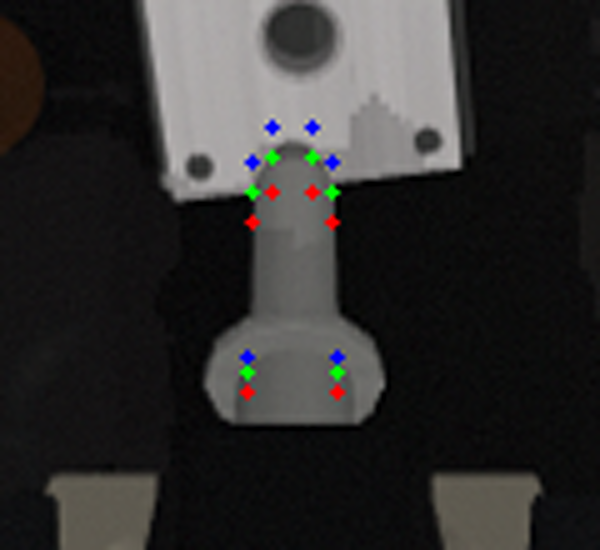

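The pin leans about 31° in the grip: the tip is between the green (30°) and blue (35°) marks, and it is centred between the fingers. Now over to the dock, then the turn.

```bash
python3 -m handwheel '[[[0,0,-0.025,0,1],[-0.0268,0.0113,-0.02,0,1],[-0.0368,0.0113,0,0,1],[-0.0368,0.0113,0,0,1],[-0.0368,0.0113,0,0,1],[-0.0368,0.0113,0,0,1],[-0.0368,0.0113,0,0,1],[-0.0368,0.0113,0,0,1],[-0.0368,0.0113,0,0,1],[-0.0368,0.0113,0,0,1],[-0.012,0,0,0,1]]]'
python3 -m handwheel '[[[0,0,0,-0.114,1],[0,0,0,-0.114,1],[0,0,0,-0.114,1],[0,0,0,-0.114,1],[0,0,0,-0.114,1],[0,0,0,-0.114,1],[0,0,0,-0.114,1],[0,0,0,-0.114,1],[0,0,0,-0.114,1],[0,0,0,-0.114,1],[0,0,0,-0.114,1],[0,0,0,-0.114,1],[0,0,0,-0.114,1],[0,0,0,-0.114,1],[0,0,0,-0.112,1],[0,0,0,0,1],[0,0,0,0,1]]]'; python3 st.py
python3 - <<'E'
from h import *
from plant import telemetry, vision,place_of
import pickle
np.set_printoptions(precision=4,suppress=True)
v=pickle.load(open("deck.pkl","rb"));T=deckT(*v[:3])
o=telemetry.get_obs();s=vision.snapshot("wrist"); im=s["color"][:,:,::-1].copy()
pickle.dump((o,s),open("d6.pkl","wb"));cv2.imwrite("pics/n_w.png",im)
print("bore pred",proj(s,dp(T,(0,0,19.5)),o))
for n in ["bore_mouth","roof_centre","push_tab","pin_balls"]: print(n,[(np.array(r["xy"]),r["conf"]) for r in place_of(n,s)])
g=dp(T,(0,0,106))-[0,0,.002]; print("tool delta to hover",d2t(g,o))
E
```

```text
clock: 13.05
tool_pos: [0.4627, 0.0925, 0.2277]
orientation: [179.9, 0.0, -94.8]
force: [1.1, -0.5, -3.0]
opening: 0.0237
clock: 14.47
tool_pos: [0.4641, 0.0888, 0.2277]
orientation: [180.0, 0.1, 2.7]
force: [0.4, -0.8, -1.6]
opening: 0.0238
t 14.4667 tip in deck [ 21.3748   0.3966 144.3938] F [ 0.4396 -0.7919 -1.5902] o [179.9559   0.1047   2.717 ] q [ 34.7614   1.9028 -25.2028  -0.0204 -63.0065  57.965 ] 0.02384738389075804
bore pred [[319.6813 149.8606]]
bore_mouth [(array([318.3, 150. ]), 0.84), (array([503.3, 245.1]), 0.42)]
roof_centre [(array([316.1, 151.1]), 0.72), (array([317.5, 213.9]), 0.51), (array([234., 224.]), 0.37)]
push_tab [(array([401. , 164.2]), 0.84), (array([549.1,  14.1]), 0.69)]
pin_balls [(array([317.5, 179.7]), 0.58)]
tool delta to hover [0.0008 0.0003 0.0629]
```

View pics/n_w.png

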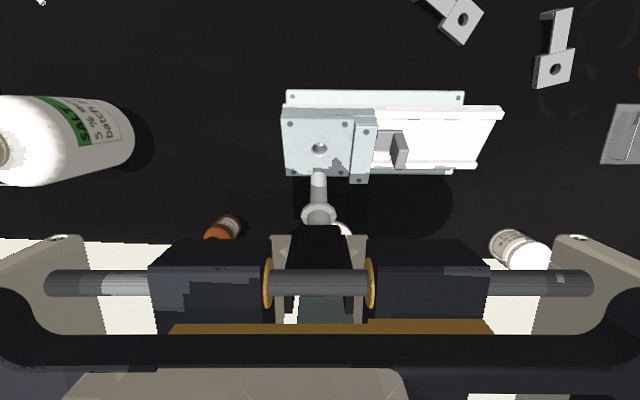

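The bore is at (319,149), where the prediction put it, and the pin tip at (319,170) points at it. The tab, hood and flap gap look right. I descend close to the mouth.

```bash
python3 -m handwheel '[[[0.0008,0.0003,0.025,0,1],[0,0,0.02,0,1],[0,0,0.01,0,1],[0,0,0.004,0,1],[0,0,0,0,1],[0,0,0,0,1]]]'; python3 st.py
cat > look.py <<'E'
import sys
from h import *
from plant import telemetry, vision,place_of
import pickle
np.set_printoptions(precision=4,suppress=True)
v=pickle.load(open("deck.pkl","rb"));T=deckT(*v[:3])
o=telemetry.get_obs();s=vision.snapshot("wrist"); im=s["color"][:,:,::-1].copy()
q=proj(s,dp(T,(0,0,19.5)),o)[0]
print("bore pred",q,[(np.array(r["xy"]),r["conf"]) for r in place_of("bore_mouth",s)][:2])
c=im[100:250,230:410]; k=4
c=cv2.resize(c,None,fx=k,fy=k,interpolation=cv2.INTER_CUBIC)
cv2.circle(c,(int((q[0]-230)*k),int((q[1]-100)*k)),2,(0,0,255),-1)
cv2.imwrite(f"pics/{sys.argv[1]}_w.png",c)
g=(np.linalg.inv(T)@np.r_[o["tool_pos"]+[0,0,.002],1])[:3]*1000; print("grip in deck",g)
s=vision.snapshot("side"); cv2.imwrite(f"pics/{sys.argv[1]}_s.png",cv2.resize(s["color"][150:280,270:400,::-1],None,fx=4,fy=4,interpolation=cv2.INTER_CUBIC))
E
python3 look.py p
```

```text
clock: 15.22
tool_pos: [0.4659, 0.0891, 0.1704]
orientation: [-180.0, -0.0, 2.9]
force: [-0.3, -0.3, -1.0]
opening: 0.024
t 15.2167 tip in deck [-5.7269  0.5674 93.8097] F [-0.2865 -0.2822 -1.0186] o [-180.       -0.0437    2.9323] q [ 34.6881   5.1733 -29.9319   0.0281 -54.8576  58.228 ] 0.024045266636122734
bore pred [320.576  161.8533] [(array([318.7, 162.5]), 0.8)]
grip in deck [  3.7731   0.5674 110.2642]
```

View pics/p_w.png

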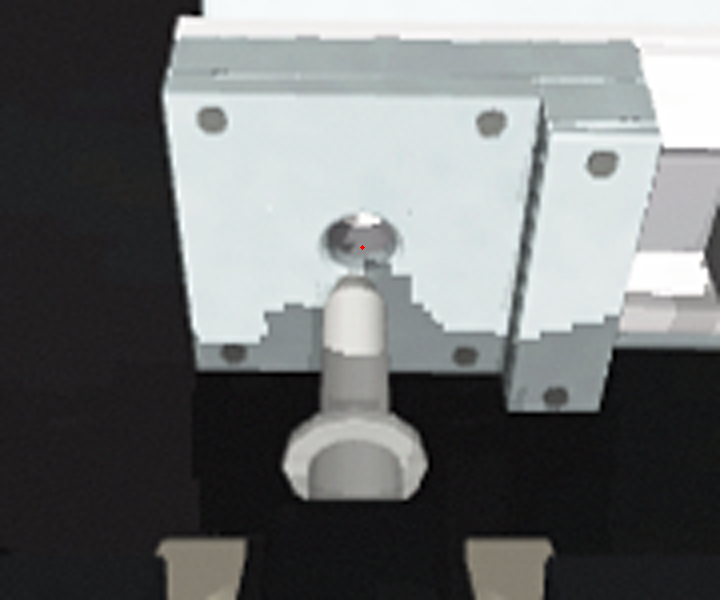

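View pics/p_s.png

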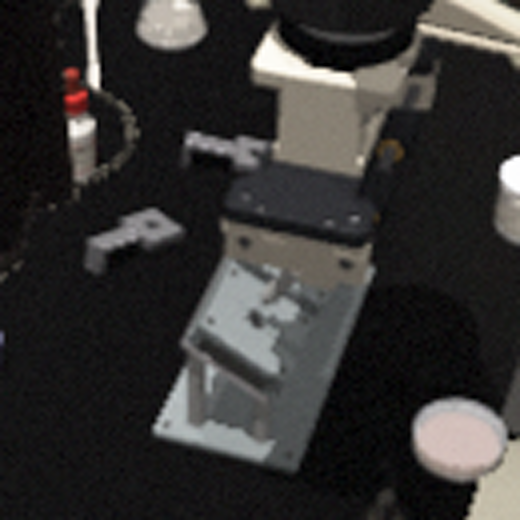

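The tip is at crop (354,287) and the bore centre at about (362,241). I work out the offsets.

Run:
```python
from h import *
from plant import telemetry
import pickle
np.set_printoptions(precision=2,suppress=True)
v=pickle.load(open("deck.pkl","rb"));T=deckT(*v[:3]); Ti=np.linalg.inv(T)
o6,s=pickle.load(open("d6.pkl","rb"))
o={"tool_pos":np.array([.4659,.0891,.1704]),"orientation":[-180,-.0437,2.9323]}
Rm=R.from_euler('xyz',o['orientation'],degrees=True).as_matrix()
def tip(th,L=74.5,back=-2,y=0):
    t=np.radians(th); return Rm@(np.array([0,y,back])/1000+np.array([np.sin(t),0,np.cos(t)])*L/1000)+o["tool_pos"]
for th in (28,29,30,31,32,33,34): print(th,proj(s,tip(th),o)[0],(Ti@np.r_[tip(th),1])[:3]*1000)
c,d=ray(s,(320.6,160.2),o); n=T[:3,2]; p0=dp(T,(0,0,19.5)); P=c+d*(n@(p0-c))/(n@d); print("bore deck",(Ti@np.r_[P,1])[:3]*1000)
```

```text
28 [319.97 174.95] [ 1.21  0.58 35.84]
29 [319.98 173.56] [ 2.51  0.58 35.81]
30 [319.99 172.17] [ 3.81  0.58 35.8 ]
31 [319.99 170.8 ] [ 5.11  0.58 35.81]
32 [320.   169.44] [ 6.41  0.58 35.85]
33 [320.01 168.08] [ 7.71  0.58 35.91]
34 [320.02 166.73] [ 9.01  0.57 35.99]
bore deck [ 1.54  0.04 19.5 ]
```

```bash
python3 -m handwheel '[[[-0.0022,0.0017,0.0013,0,1],[0.0025,0,0.0043,0,1],[0.0025,0,0.0043,0,1],[0.0015,0,0.0026,0,1],[0,0,0,0,1],[0,0,0,0,1]]]'; python3 look.py q
```

```text
clock: 15.87
tool_pos: [0.4698, 0.0872, 0.1568]
orientation: [180.0, 0.0, 2.9]
force: [-0.3, -0.3, -1.9]
opening: 0.0238
bore pred [317.8643 169.9176] [(array([316.4, 169.2]), 0.86)]
grip in deck [ 0.2006 -1.4398 96.6259]
```

View pics/q_w.png

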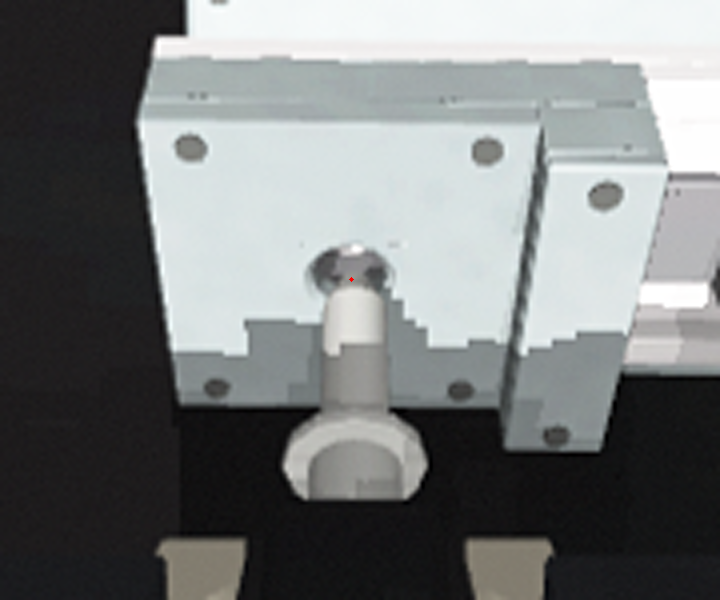

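The tip is aligned with the bore (bore (352,274), pin x 354). I enter along the axis.

```bash
python3 -m handwheel '[[[0.0015,0,0.0026,0,1],[0.0015,0,0.0026,0,1],[0.0015,0,0.0026,0,1],[0,0,0,0,1]]]'; python3 st.py; 
python3 -m handwheel '[[[0.0015,0,0.0026,0,1],[0.0015,0,0.0026,0,1],[0,0,0,0,1]]]'; python3 st.py; python3 look.py r
```

```text
clock: 16.35
tool_pos: [0.4742, 0.0875, 0.1487]
orientation: [180.0, 0.0, 2.9]
force: [-0.2, 0.1, -1.5]
opening: 0.024
t 16.35 tip in deck [-9.4364 -1.3772 70.944 ] F [-0.1536  0.0504 -1.5372] o [179.9809   0.0441   2.9273] q [ 33.8882   7.4133 -30.6129  -0.0081 -52.0214  59.044 ] 0.0239738643641532
clock: 16.6
tool_pos: [0.4771, 0.0877, 0.1434]
orientation: [180.0, 0.1, 2.9]
force: [0.0, 0.4, -3.8]
opening: 0.0236
t 16.6 tip in deck [-9.621  -1.3869 64.9367] F [ 0.0284  0.3981 -3.8022] o [179.9833   0.0567   2.9256] q [ 33.6926   8.0508 -30.6638  -0.0187 -51.3426  59.2447] 0.023584765199996575
bore pred [317.9548 184.2029] [(array([316. , 181.4]), 0.57)]
grip in deck [-0.121  -1.3869 81.3911]
```

View pics/r_w.png

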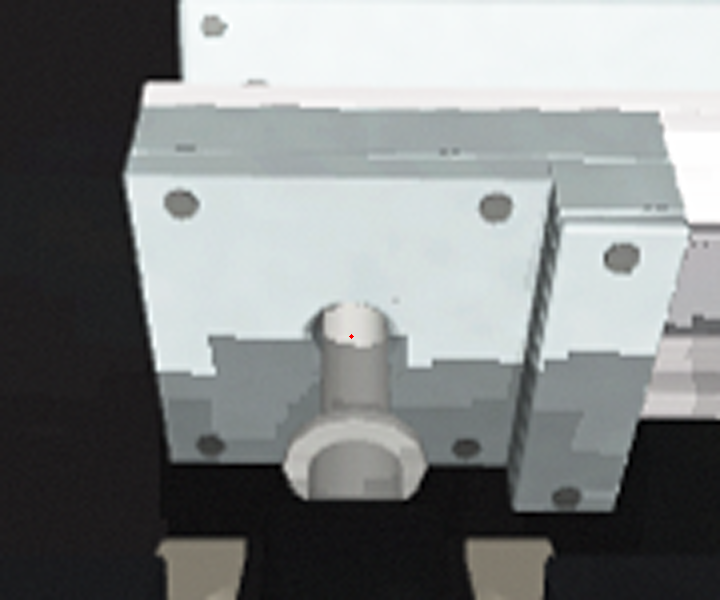

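The tip is well inside the bore and the forces are low. I continue with a slight downhill bias.

```bash
python3 -m handwheel '[[[0.0012,0,0.0025,0,1],[0.0012,0,0.0025,0,1],[0.0015,0,0.0026,0,1],[0.0015,0,0.0026,0,1],[0,0,0,0,1]]]'; python3 st.py; 
python3 -m handwheel '[[[0.0015,0,0.0026,0,1],[0.0015,0,0.0026,0,1],[0,0,0,0,1]]]'; python3 st.py; python3 look.py u
```

```text
clock: 17.17
tool_pos: [0.4828, 0.088, 0.1333]
orientation: [180.0, 0.0, 2.9]
force: [-0.8, 0.2, -3.5]
opening: 0.0235
t 17.1667 tip in deck [-9.7148 -1.3394 53.3183] F [-0.7989  0.2495 -3.4875] o [179.9854   0.0261   2.9312] q [ 33.3375   9.2728 -30.7564  -0.0008 -50.0006  59.5942] 0.023512616906784495
clock: 17.42
tool_pos: [0.4858, 0.0882, 0.1282]
orientation: [180.0, 0.0, 2.9]
force: [-1.4, 0.8, -4.3]
opening: 0.0234
t 17.4167 tip in deck [-9.7423 -1.3467 47.3724] F [-1.4414  0.7947 -4.2913] o [179.9905   0.0237   2.9292] q [ 33.1465   9.9098 -30.7744  -0.0049 -49.341   59.786 ] 0.02340207424178113
bore pred [318.0218 203.0121] [(array([314.8, 202.8]), 0.71), (array([313.4, 204.9]), 0.35)]
grip in deck [-0.2423 -1.3467 63.8269]
```

View pics/u_w.png

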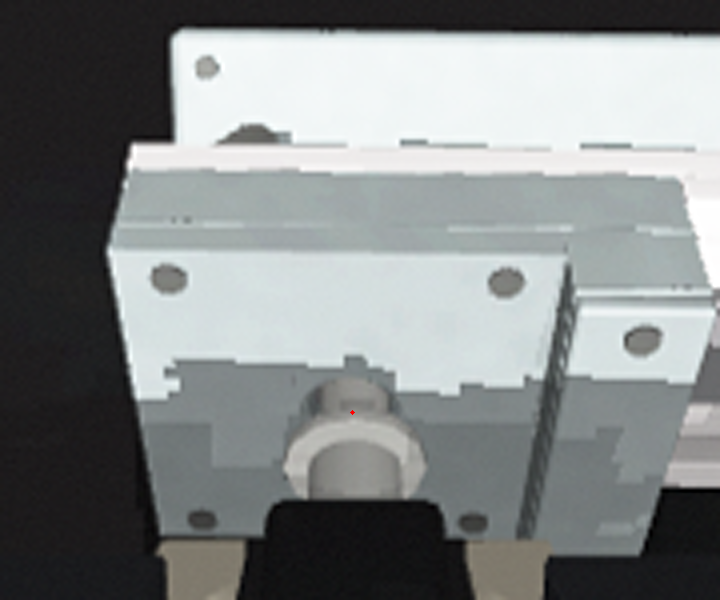

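About 10 mm remain and it moves freely. I continue to the collar, watching the force.

```bash
python3 -m handwheel '[[[0.0015,0,0.0026,0,1],[0.0015,0,0.0026,0,1],[0.001,0,0.0017,0,1],[0,0,0,0,1]]]'; python3 st.py; 
python3 -m handwheel '[[[0.001,0,0.0017,0,1],[0.0005,0,0.0009,0,1],[0,0,0,0,1]]]'; python3 st.py; python3 look.py v
```

```text
clock: 17.9
tool_pos: [0.4896, 0.0883, 0.1213]
orientation: [180.0, 0.0, 2.9]
force: [-2.4, 1.7, -6.0]
opening: 0.0242
t 17.9 tip in deck [-9.7965 -1.3709 39.5103] F [-2.3504  1.6938 -6.0306] o [179.9877   0.0302   2.9281] q [ 32.8995  10.7607 -30.7815  -0.006  -48.4901  60.0326] 0.024160412629626715
clock: 18.15
tool_pos: [0.4907, 0.0884, 0.1194]
orientation: [180.0, 0.1, 2.9]
force: [-7.2, 2.3, 2.5]
opening: 0.0239
t 18.15 tip in deck [-9.8393 -1.3911 37.3619] F [-7.205   2.3207  2.5271] o [179.9841   0.0575   2.9354] q [ 32.8248  11.007  -30.76    -0.0199 -48.2907  60.1238] 0.023879674921472766
bore pred [317.9449 214.7978] [(array([315.8, 213.3]), 0.84)]
grip in deck [-0.3393 -1.3911 53.8164]
```

View pics/v_w.png

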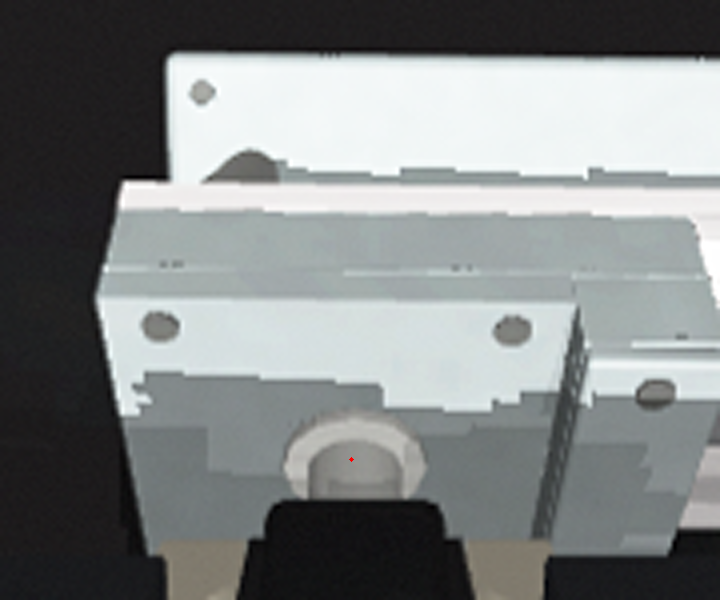

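The collar appears seated: grip depth 53.8 mm against the 54 mm I calculated for home. I press a little more to confirm.

```bash
python3 -m handwheel '[[[0.0006,0,0.001,0,1],[0,0,0,0,1]]]'; python3 st.py; 
python3 -m handwheel '[[[0.0006,0,0.001,0,1],[0,0,0,0,1]]]'; python3 st.py
```

```text
clock: 18.47
tool_pos: [0.4908, 0.0884, 0.1193]
orientation: [180.0, 0.1, 3.0]
force: [-15.6, 3.7, 15.3]
opening: 0.0237
t 18.4667 tip in deck [-9.7985 -1.3906 37.2289] F [-15.5671   3.6878  15.2801] o [179.9809   0.0839   2.9542] q [ 32.8105  11.0381 -30.7287  -0.0337 -48.3155  60.1662] 0.02368424596291281
clock: 18.63
tool_pos: [0.4908, 0.0884, 0.1192]
orientation: [180.0, 0.1, 3.0]
force: [-21.9, 4.1, 26.8]
opening: 0.0238
t 18.6333 tip in deck [-9.8103 -1.4059 37.0548] F [-21.9363   4.0768  26.799 ] o [179.9794   0.1099   2.9614] q [ 32.795   11.0709 -30.7044  -0.0492 -48.3302  60.1991] 0.02380251426788424
```

A firm stop at 27 N. I relieve the load and open the fingers just a little, since the hood is close.

```bash
python3 -m handwheel '[[[-0.0009,0,-0.0016,0,1],[0,0,0,0,0.85],[0,0,0,0,0.7],[0,0,0,0,0.6],[0,0,0,0,0.6],[0,0,0,0,0.6]]]'; python3 st.py
python3 look.py w
```

```text
clock: 19.13
tool_pos: [0.4926, 0.0888, 0.1195]
orientation: [-180.0, -0.1, 3.0]
force: [0.5, -0.2, 0.0]
opening: 0.0343
t 19.1333 tip in deck [-8.0749 -1.109  36.4536] F [ 0.5009 -0.2031  0.0052] o [-179.9787   -0.1339    2.9621] q [ 32.7821  11.0695 -30.696    0.0646 -48.1078  60.137 ] 0.03434433902049886
bore pred [318.4463 217.8746] [(array([319.5, 217.5]), 0.61)]
grip in deck [ 1.4251 -1.109  52.9081]
```

View pics/w_w.png

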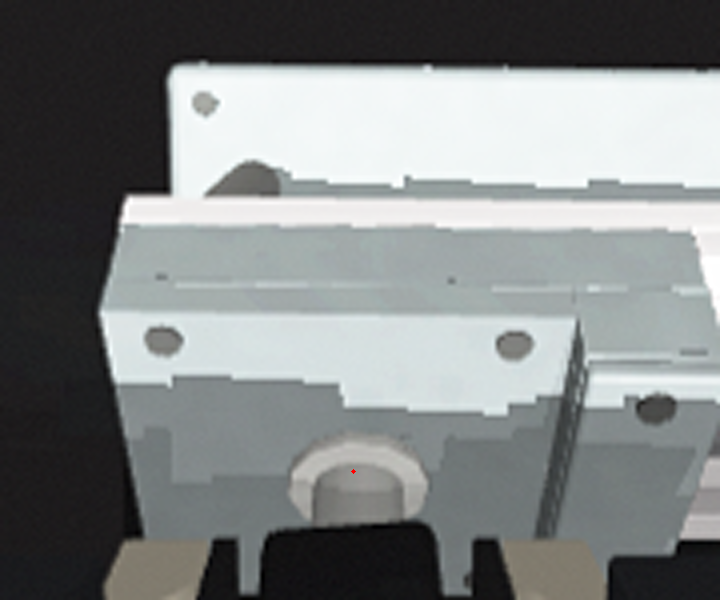

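View pics/w_s.png

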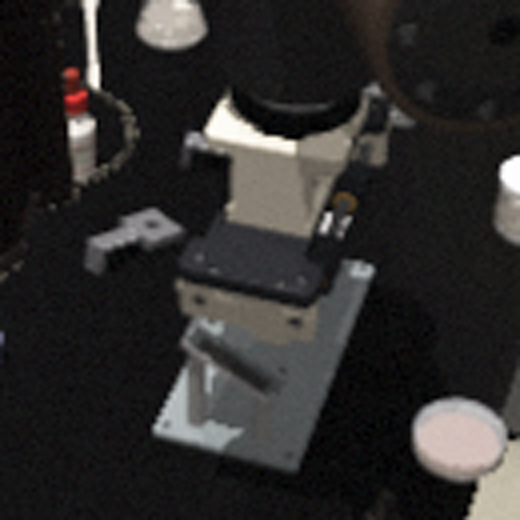

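The jaws are free and the collar (358,485) sits on the roof. I lift straight up and inspect.

```bash
python3 -m handwheel '[[[0,0,-0.01,0,0.6],[0,0,-0.02,0,0.6],[0,0,-0.03,0,0.6],[0,0,-0.035,0,0.5],[-0.02,0,-0.03,0,0.5],[-0.02,0,0,0,0.5],[0,0,0,0,0.5],[0,0,0,0,0.5]]]'; python3 st.py
python3 - <<'E'
from h import *
from plant import telemetry, vision,place_of
import pickle
v=pickle.load(open("deck.pkl","rb"));T=deckT(*v[:3])
o=telemetry.get_obs();s=vision.snapshot("wrist"); im=s["color"][:,:,::-1].copy()
cv2.imwrite("pics/x_w.png",im)
def br(c): return np.clip(255*(c/255.)**.6,0,255).astype(np.uint8)
cv2.imwrite("pics/x_z.png",cv2.resize(br(im[60:235,230:430]),None,fx=4,fy=3.4,interpolation=cv2.INTER_CUBIC))
for n,p in [("push_tab",(0,-75,34)),("pin_grip",(0,0,53.5)),("pin",(0,0,19.5))]: print(n,proj(s,dp(T,p),o),[(np.round(r["xy"],1),r["conf"]) for r in place_of(n,s)][:2])
s=vision.snapshot("side"); cv2.imwrite("pics/x_s.png",cv2.resize(br(s["color"][150:280,270:400,::-1]),None,fx=4,fy=4,interpolation=cv2.INTER_CUBIC))
E
```

```text
clock: 19.95
tool_pos: [0.4512, 0.0864, 0.2454]
orientation: [-179.9, -0.1, 3.0]
force: [0.6, -0.9, 0.4]
opening: 0.0436
t 19.95 tip in deck [ 18.9523  -1.2683 166.183 ] F [ 0.6289 -0.9341  0.3581] o [-179.9203   -0.1386    2.9757] q [ 35.5258  -0.4393 -25.1732   0.0082 -65.1064  57.4466] 0.04360259127489704
push_tab [[396.64878411 143.72934165]] [(array([394.5, 149.4]), 0.92), (array([543.8,   8.6]), 0.74)]
pin_grip [[318.43050455 156.44305427]] [(array([318.5, 155.2]), 0.98), (array([318.9, 138.4]), 0.63)]
pin [[318.46299882 135.13452222]] [(array([318.7, 137.3]), 0.65)]
```

View pics/x_z.png

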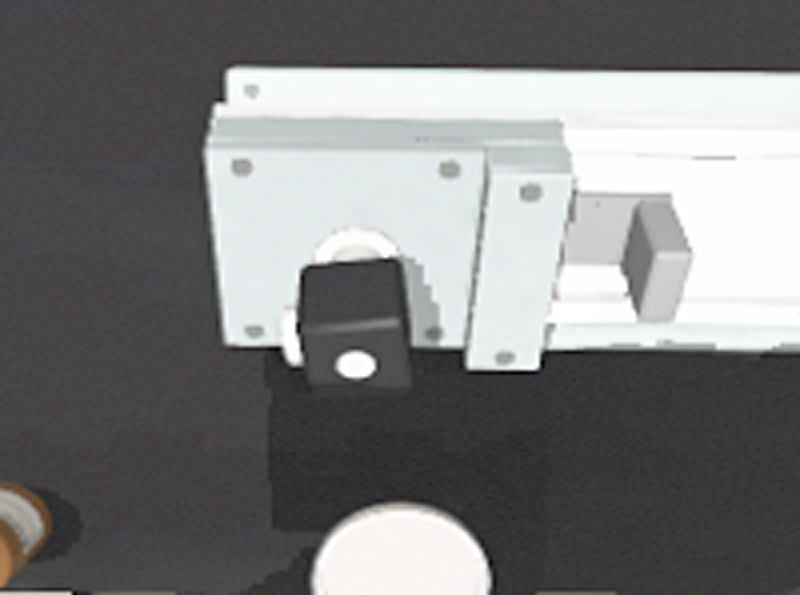

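View pics/x_s.png

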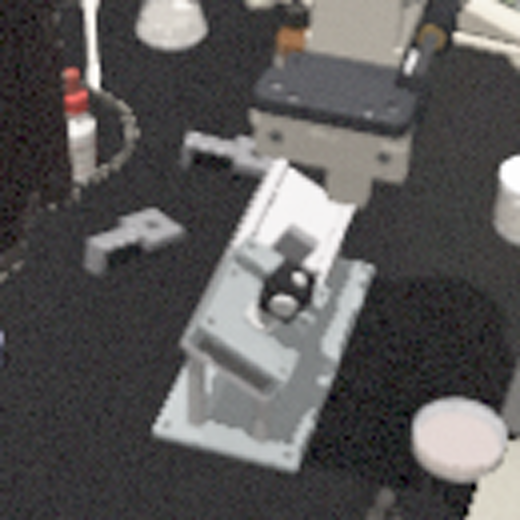

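The button stands out at crop (292,335), the collar rests on the roof, and the networks put the pin within 2 px of the home position. I check the flap from the scene camera.

```bash
python3 -m handwheel '[[[-0.01,0.04,-0.01,0,0.5],[-0.01,0.04,-0.01,0,0.5],[-0.01,0.04,0,0,0.5],[-0.01,0.04,0,0,0.5],[0,0.04,0,0,0.5],[0,0.03,0,0,0.5],[0,0,0,0,0.5],[0,0,0,0,0.5]]]'
python3 - <<'E'
from h import *
from plant import telemetry, vision,place_of
import pickle
v=pickle.load(open("deck.pkl","rb"));T=deckT(*v[:3])
def br(c): return np.clip(255*(c/255.)**.6,0,255).astype(np.uint8)
o=telemetry.get_obs();s=vision.snapshot("wrist"); im=s["color"][:,:,::-1].copy()
cv2.imwrite("pics/y_w.png",im)
q=proj(s,dp(T,(0,-60,10)),o)[0].astype(int);print(q)
x0=max(0,q[0]-80);y0=max(0,q[1]-60)
cv2.imwrite("pics/y_z.png",cv2.resize(br(im[y0:y0+110,x0:x0+150]),None,fx=5,fy=5,interpolation=cv2.INTER_CUBIC))
print("tab pred",proj(s,dp(T,(0,-75,34)),o),"origin",x0,y0)
for n in ["push_tab","cassette","pin","pin_grip"]: print(n,[(np.round(r["xy"],1),r["conf"]) for r in place_of(n,s)][:3])
s=vision.snapshot("scene"); cv2.imwrite("pics/y_s.png",cv2.resize(br(s["color"][160:260,250:380,::-1]),None,fx=6,fy=6,interpolation=cv2.INTER_CUBIC)); cv2.imwrite("pics/y_full.png",s["color"][:,:,::-1])
E
```

```text
clock: 20.87
tool_pos: [0.4234, -0.1455, 0.2628]
orientation: [180.0, 0.1, 2.7]
force: [0.3, 0.1, -0.0]
opening: 0.0441
[152  89]
tab pred [[158.38892781 100.54378843]] origin 72 29
push_tab [(array([156.2, 104.9]), 0.81)]
cassette [(array([344.9,  26.4]), 0.89), (array([86.6, 93.2]), 0.72)]
pin [(array([87.9, 95.6]), 0.64), (array([86. , 92.9]), 0.27)]
pin_grip [(array([ 67.1, 110.8]), 0.75)]
```

View pics/y_z.png

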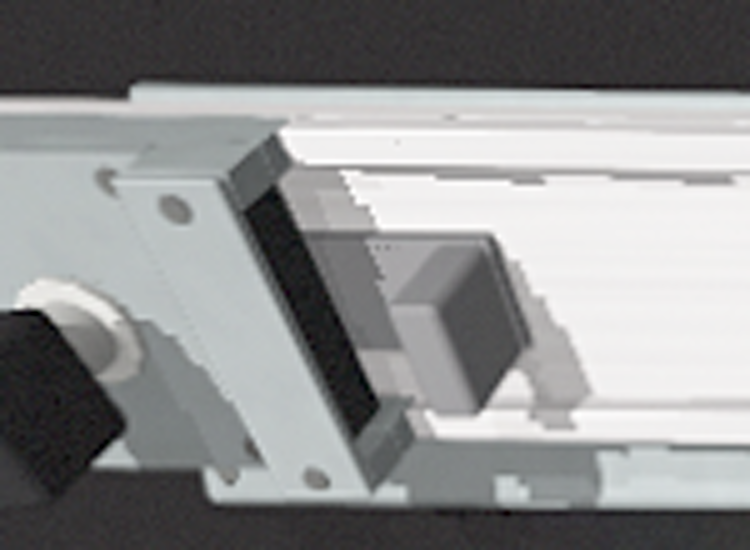

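View pics/y_s.png

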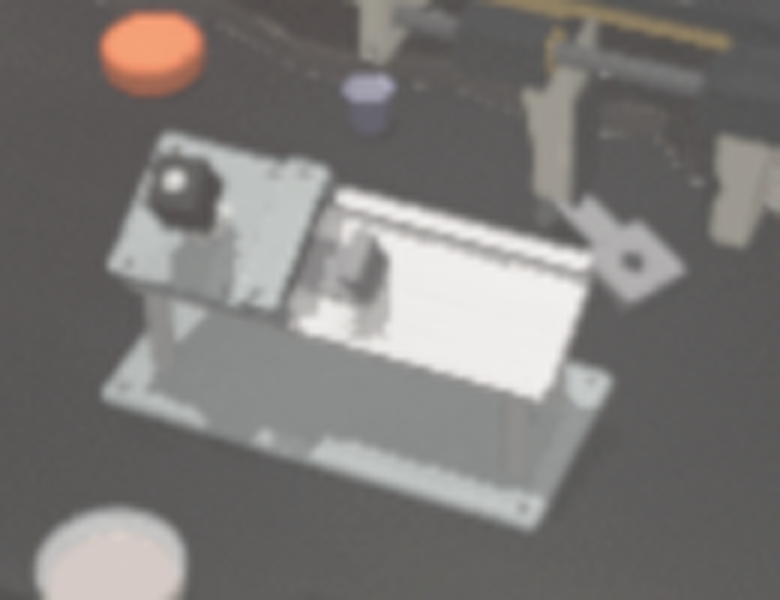

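View pics/y_full.png

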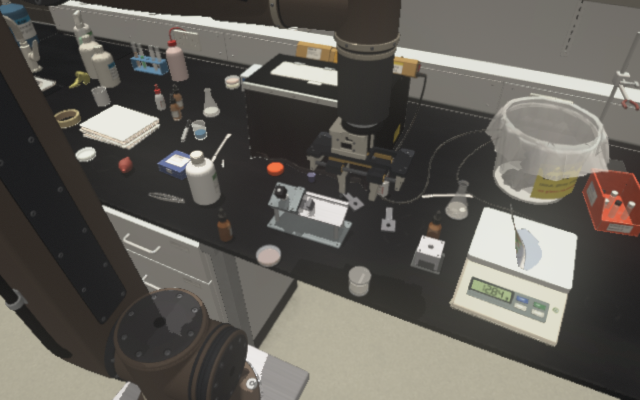

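The flap shows as a black bar filling the mouth, at crop (315,310). The tab is within about 2 px of its home position, and the bystanders stand where they were. The robot touches nothing, so I hand in.

Run:
```python
from plant import close_job
print(close_job())
```

```text
the job is handed in; nothing more can be done
None
```

I finished and handed in the job at about 21 s of the 48 s allowed. `close_job()` gives no verdict, so the result rests on my own checks.

- **Cassette:** I pushed it along the dock with the closed fingers until the force rose to about 21 N at the end stop. The push tab then showed within about 3 px of its calculated home position.
- **Flap:** After the push it looked shut, filling the housing mouth behind the cassette.
- **Pin drawing and tilt:** I gripped the pin across its button (opening 24 mm, so fully pressed) and drew it out of the stand. The tool cannot tilt, so I swung the pin to about 30° between the pads by levering its tip gently against the stand's bore mouth.
- **Pin insertion:** I slid it along the dock's bore until the collar stopped firmly at about 27 N, then let go.

**Last checks:** The collar rests on the roof, the button stands proud, and the wrist force is near zero. The bystanders stood where they had been in the last scene picture.

Three things I could not fully confirm:
- **Balls:** I could not see them beneath the floor. I take them as locked because the button is out.
- **Tab position:** Late network readings of the push tab were off by 2 to 6 px. The 6 px gap lay across the channel rather than along it, so I put it down to network error.
- **Flap:** I judged it shut by eye, not from a measured angle.

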